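# Stand the two tubes in the dry-block heater and start it

## Robot

A 6-joint arm with a two-finger parallel gripper is mounted at the origin on the work surface. World frame = base frame: x ahead of the robot, y to its left, z up, the work surface at z = 0. Lengths are in m, angles in degrees, forces in N, time in s.
With the tool pointing down it reaches from about 0.325 to 0.9 m from the base axis. Payload 6.1 kg.
Tool frame: the origin (TCP) lies midway between the tips of the shut fingers; the grasp point (between the pads) lies 19 mm behind it; z points along the fingers, y is the line along which they close (so a half turn about z gives the same grasp; the last joint's range is limited). The gripper opens to 87 mm and grips with 3 to 60 N. Pads are 19 mm wide; open, the fingers measure 117 mm over their backs; the gripper's body (75 mm by 190 mm) begins 51 mm behind the grasp point.
Start: joints at [-77.069, 12.628, 87.462, -0, 79.91, -7.225], TCP at [0.215, -0.587, 0.223] pointing down, gripper open.
Joint ranges: [-170.65, 170.65], [-52.31, 119.04], [5.05, 147.46], [-71.25, 251.25], [11.57, 151.72], [-153.62, 153.62]. Speed limits (degrees/s): [147.25, 147.25, 172.46, 180, 180, 180].

## Interface

Orientations are given as [roll, pitch, yaw] about the fixed x, y, z axes, in that order (R = Rz(yaw) Ry(pitch) Rx(roll)).
In Python, from plant import robot gives the robot as it stands. The module is installed in compiled form; this text tells all that it offers.
- The arm moves only by the tool carry_out, never from a script. Its argument "series" is text: rows parted by semicolons, each of 7 numbers parted by spaces: the shift along the tool's x, y, z as a fraction of full scale, then the turn, a rotation vector about the tool's x, y, z as a fraction of full scale, then the finger opening in mm, from 0 to 87. In form: tx ty tz wx wy wz jaw; .... A call has exactly 5 rows; each row shifts and turns the commanded pose from where the row before left it, along the tool's axes as they then stand; what a row does not reach is not made up. Full scale, the value 1, is 0.3 m for a shift and 180 degrees for a turn. A row lasts 1/10 s, in which the tool goes at most 50 mm and 8.59 degrees, less where a joint would pass 70% of its speed; a pose out of reach is approached as far as the arm can. A call with a number of a shift or a turn outside -1 to 1 is refused whole. A call with a gripper value outside its range is refused whole. The fingers move at their own pace and stop on an object; the grip force is fixed at half the most. Time passes only in rows, so rows that do not move let the fingers close, or fill a call up. It gives the time, the measured TCP pose, the force, the opening and the grip force at its end, in the units of the state.
- robot.sense(): the state, without advancing time (a new reading comes with each control period).
- robot.snapshot(name): name is "side" or "top" or "wrist"; returns the picture (480x640x3 uint8, red, green, blue); there is no depth.
- robot.get_calibration(name): a dict with "camera_matrix" (3x3 intrinsics, pixels), "world_from_camera" (4x4, takes a point from camera to world coordinates); the wrist camera has in their place "T_tool_cam" (4x4, takes a point from camera to tool coordinates, whose origin is the TCP and whose axes are the flange's). Camera axes: x right, y down, z forward; pixel columns grow to the right and rows downward; lengths in m; the calibration is good to about 2 mm. The wrist camera is an equidistant fisheye: a pixel r from the principal point sees the ray r / f radians off the axis. A picture is of the moment at which its call begins: read the wrist's pose just before it. get_calibration takes no time and is no camera call.
- robot.sign_off(): hands the job in; it is judged then, once.
The state is a dict: "clock": time; "joint_pos": joint angles; "joint_vel": joint speeds; "joint_torque": joint torques, N m; "tool_pos": TCP position; "tool_rot": TCP orientation; "wrist_force": force on the tool from outside, world axes, zero at the start; "wrist_torque": the same for the moment, N m; "opening": finger opening in m; "gripper_force": force on a finger pad.
Only numpy, scipy, OpenCV 4.12 (cv2) and the standard library are available. Lean on these libraries where they do the work, as an engineer would, in place of code of your own. Each camera call takes 0.05 s, during which the arm holds its last target. There are 200 camera calls.

## Task

Two tubes with yellow caps are lying on the bench: stand each one upright, cap up, in a free well of the dry-block heater, lowering it in without dropping it until it sits on the bottom of the well. When both are in, press the green start key on the heater's front panel all the way down and let it come back up. Leave the two tubes already in the block, the blue-capped tube and the specimen jar where they are.

Things in the scene. Friction and masses are not known exactly. Their poses are not given: they have to be found in the camera images.
- tube_yellow_1: rigid capped tube, YELLOW cap, 120 mm long, 22 g. Origin on its axis at mid length; own x axis runs from tip (x = -60 mm) to top of cap (+60). White body 17 mm thick, last 22 mm tapering to 8 mm at the tip; cap 21 mm thick, 14 mm long. Lies on the bench, cap towards the robot, axis about 9.5 mm up (cap end 2 mm higher).
- tube_yellow_2: rigid capped tube, YELLOW cap, 120 mm long, 22 g. Origin on its axis at mid length; own x axis runs from tip (x = -60 mm) to top of cap (+60). White body 17 mm thick, last 22 mm tapering to 8 mm at the tip; cap 21 mm thick, 14 mm long. Lies on the bench, cap towards the robot, axis about 9.5 mm up (cap end 2 mm higher).
- tube_yellow_1_tip (a point): centre of the flat 8 mm tip of tube_yellow_1, 60 mm from its origin.
- tube_yellow_2_tip (a point): centre of the flat 8 mm tip of tube_yellow_2, 60 mm from its origin.
- heater: dry-block heater, white, 290 mm deep (its x) by 200 mm wide (its y), fixed; origin under its centre on the bench, front to its own -x (towards the robot). The front 135 mm is a panel sloping up from 58 to 88 mm high, with display and keys; behind it a level deck 88 mm high surrounds the aluminium block, top 92 mm high, centred 62 mm behind the origin.
- block (a point): centre of the top of the aluminium block (79 by 99 mm), axes as the heater's. 12 vertical round wells: rows at x = -25 (front), 0, +25 mm (rear), columns at y = -34.5, -11.5, +11.5, +34.5 mm. Wells 18.8 mm across, mouth chamfered 1.4 mm, flat bottom 48 mm below the top. Taken: rear row y = -11.5 (red cap) and +34.5 (green cap); the rest are free.
- start_key (a joint): travel of the green start key: 0 = up, 0.004 m = fully down; a spring pushes it back up (1.5 N to begin, 5 N fully down). It moves square to the sloping panel (12.5 degrees off vertical).
- start_key_top (a point): centre of the top of the green round start key, 22 mm in diameter, standing 7 mm proud of the sloping panel, about 72 mm above the bench, 108 mm in front of the heater's origin and 55 mm to its -y side. Nothing else stands out of the panel near it.
- tube_blue: rigid capped tube, BLUE cap, 120 mm long, 22 g. Origin on its axis at mid length; own x axis runs from tip (x = -60 mm) to top of cap (+60). White body 17 mm thick, last 22 mm tapering to 8 mm at the tip; cap 21 mm thick, 14 mm long. Lies on the bench, cap towards the robot, axis about 9.5 mm up (cap end 2 mm higher). It is to stay where it lies.
- tube_red: rigid capped tube, RED cap, 120 mm long, 22 g. Origin on its axis at mid length; own x axis runs from tip (x = -60 mm) to top of cap (+60). White body 17 mm thick, last 22 mm tapering to 8 mm at the tip; cap 21 mm thick, 14 mm long. Stands in a rear-row well of the block, 72 mm of it above the block; to stay there.
- tube_green: rigid capped tube, GREEN cap, 120 mm long, 22 g. Origin on its axis at mid length; own x axis runs from tip (x = -60 mm) to top of cap (+60). White body 17 mm thick, last 22 mm tapering to 8 mm at the tip; cap 21 mm thick, 14 mm long. Stands in a rear-row well of the block, 72 mm of it above the block; to stay there.
- specimen_cup: clear specimen jar with orange lid, 62 mm in diameter, 72 mm tall; origin under its centre; bystander.
Mind the look-alikes: they are no part of the job. What is shaped like the tube_yellow_2 but orange is not meant.

How it is judged (in metres and radians):
On the way, in this order (a step that is already met when the one before it is completed fails the run):
1. both yellow-capped tubes stand upright on the bottom of wells of the block, tip down, at rest (z of tube_yellow_1_tip in the frame of block between -0.056 and -0.043 m and x of tube_yellow_1_tip in the frame of block between -0.04 and 0.04 m and y of tube_yellow_1_tip in the frame of block between -0.05 and 0.05 m and angle between each of tube_yellow_1, tube_yellow_2's own x axis and vertical below 0.1 rad and z of tube_yellow_2_tip in the frame of block between -0.056 and -0.043 m and x of tube_yellow_2_tip in the frame of block between -0.04 and 0.04 m and y of tube_yellow_2_tip in the frame of block between -0.05 and 0.05 m and linear speed of each of tube_yellow_1, tube_yellow_2 below 0.02 m/s), for 0.2 s.
2. the green start key is pressed down (value of joint start_key above 0.0033 m), for 0.03 s.
At the end, for the whole second after the job is handed in: Both yellow-capped tubes stand in wells of the block, cap up, the tip within 5 mm of the well's bottom, less than 0.1 rad off vertical and at rest (under 0.02 m/s), and the start key is up again (less than 1 mm down) after having been pressed (all of step 1 and value of joint start_key below 0.001 m); the robot touches nothing.
It fails at once if the start key is pressed before both yellow-capped tubes stand in the block (value of joint start_key above 0.003 m and not ((z of tube_yellow_1_tip in the frame of block between -0.056 and -0.043 m and x of tube_yellow_1_tip in the frame of block between -0.04 and 0.04 m and y of tube_yellow_1_tip in the frame of block between -0.05 and 0.05 m and angle between tube_yellow_1's own x axis and vertical below 0.1 rad) and (z of tube_yellow_2_tip in the frame of block between -0.056 and -0.043 m and x of tube_yellow_2_tip in the frame of block between -0.04 and 0.04 m and y of tube_yellow_2_tip in the frame of block between -0.05 and 0.05 m and angle between tube_yellow_2's own x axis and vertical below 0.1 rad))).
It fails at once if a yellow-capped tube is dropped into its well (faster than 0.5 m/s inside the block) ((z of tube_yellow_1_tip in the frame of block below 0 m and x of tube_yellow_1_tip in the frame of block between -0.04 and 0.04 m and y of tube_yellow_1_tip in the frame of block between -0.05 and 0.05 m and linear speed of tube_yellow_1 above 0.5 m/s) or (z of tube_yellow_2_tip in the frame of block below 0 m and x of tube_yellow_2_tip in the frame of block between -0.04 and 0.04 m and y of tube_yellow_2_tip in the frame of block between -0.05 and 0.05 m and linear speed of tube_yellow_2 above 0.5 m/s)).
It fails at once if another tube or the specimen jar is moved by more than 20 mm (distance of any of tube_blue, tube_red, tube_green, specimen_cup from where it was at the start of the episode above 0.02 m).
It also fails if it takes over 72 s, if anything falls off the work surface, if the arm or the gripper's body presses on something with over 40 N, if the wrist force passes 120 N, or if a joint passes its speed limit or range.

## Working session

There is one attempt and no reset: what is moved stays moved. The work goes in short steps, Python scripts to look and compute and a tool call to move; the robot and the scene stay as the last step left them, time stands still between calls to the robot, and variables do not carry over. Pictures are saved under pics/ and viewed, at most 10 in all, crops included, and the job is handed in when it is done.

Besides the shell and the picture viewer there is one more tool, called after ">>>" as name(argument=value, ...), one argument or row to a line, values as JSON. carry_out: Moves the arm, as the interface text tells. Shift numbers are shares of 0.3 m and turn numbers shares of 180 degrees, none past 1 either way. Its arguments: {"type":"object","properties":{"series":{"type":"string"}},"required":["series"]}

```bash
mkdir -p pics; python3 - <<'E'
from plant import robot
import cv2, numpy as np
np.set_printoptions(precision=4,suppress=True)
s=robot.sense();print(s)
for n in("side","top","wrist"):
    c=robot.get_calibration(n);print(n,c)
    cv2.imwrite(f"pics/{n}0.png",robot.snapshot(n)[:,:,::-1])
E
```

```text
{'clock': 0.0, 'joint_pos': array([-77.0704,  12.677 ,  87.5267,  -0.0007,  79.9092,  -7.2232]), 'joint_vel': array([ 0.0463, -0.102 ,  0.0128, -0.0813,  0.2155, -0.0084]), 'joint_torque': array([  0.0017, -49.4606, -38.7375,   0.0702,   0.057 ,  -0.0001]), 'tool_pos': array([ 0.2152, -0.5861,  0.2214]), 'tool_rot': array([-179.8879,   -0.0135,   20.1529]), 'wrist_force': array([ 0.0808, -0.5865,  0.4754]), 'wrist_torque': array([ 0.0579,  0.0331, -0.0579]), 'gripper_force': 0.0, 'opening': 0.08706325284631315}
side {'camera_matrix': array([[437.4792,   0.    , 311.1545],
       [  0.    , 437.4792, 242.0529],
       [  0.    ,   0.    ,   1.    ]]), 'world_from_camera': array([[-0.7536, -0.5022,  0.4242,  0.1526],
       [-0.6571,  0.5595, -0.5051,  0.424 ],
       [ 0.0163, -0.6593, -0.7517,  0.7868],
       [ 0.    ,  0.    ,  0.    ,  1.    ]])}
top {'camera_matrix': array([[588.1084,   0.    , 312.1989],
       [  0.    , 588.1084, 235.3096],
       [  0.    ,   0.    ,   1.    ]]), 'world_from_camera': array([[-0.0022, -0.9903,  0.1392,  0.3506],
       [-1.    ,  0.0015, -0.0048, -0.0457],
       [ 0.0046, -0.1392, -0.9903,  1.4901],
       [ 0.    ,  0.    ,  0.    ,  1.    ]])}
wrist {'camera_matrix': array([[371.6483,   0.    , 318.5821],
       [  0.    , 371.6483, 243.1469],
       [  0.    ,   0.    ,   1.    ]]), 'T_tool_cam': array([[ 0.0001, -0.9618, -0.2736,  0.0745],
       [ 1.    ,  0.    ,  0.0002,  0.0008],
       [-0.0002, -0.2736,  0.9618, -0.1623],
       [ 0.    ,  0.    ,  0.    ,  1.    ]])}
```

View pics/top0.png

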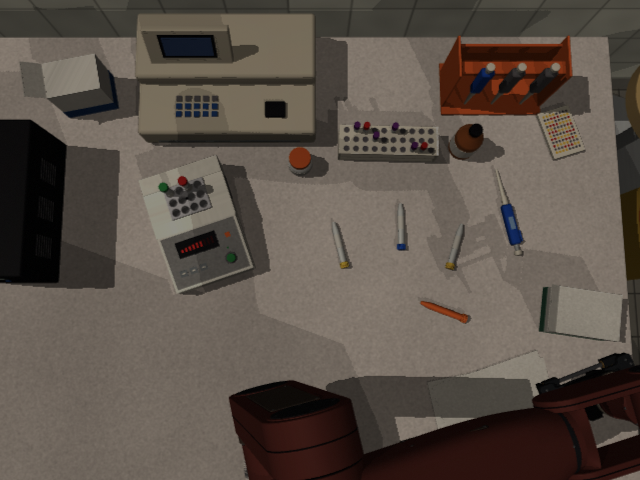

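View pics/side0.png

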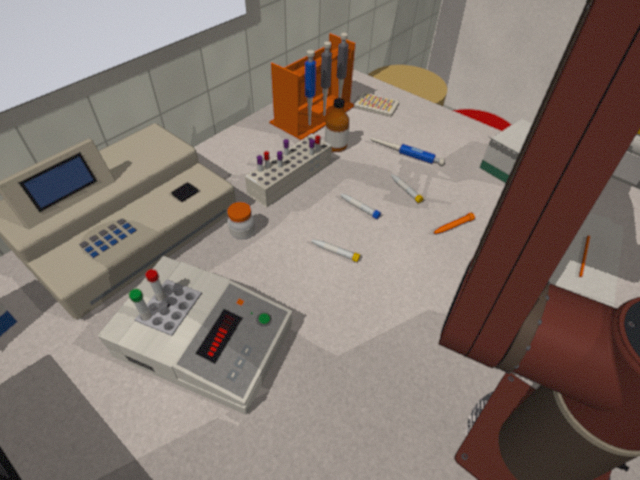

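The top view shows the yellow-capped tubes at about (340,245) and (456,247) and the blue one at (401,225). The heater is at (195,225), with its green key at (231,258). The side view agrees with this.

```bash
cat > h.py <<'E'
import cv2, numpy as np
from plant import robot
from scipy.spatial.transform import Rotation as Ro
np.set_printoptions(precision=4,suppress=True)
def tool(s):
    T=np.eye(4);T[:3,:3]=Ro.from_euler('xyz',s['tool_rot'],degrees=True).as_matrix();T[:3,3]=s['tool_pos'];return T
def cast(n,px,z,s=None):
    """pixels -> world points on plane z"""
    c=robot.get_calibration(n);K=c['camera_matrix'];px=np.atleast_2d(np.float64(px))
    u=(px-K[:2,2])/[K[0,0],K[1,1]]
    if n=='wrist':
        r=np.linalg.norm(u,axis=1,keepdims=True)+1e-12
        d=np.c_[u/r*np.sin(r),np.cos(r)];T=tool(s)@c['T_tool_cam']
    else: d=np.c_[u,np.ones(len(u))];T=c['world_from_camera']
    w=d@T[:3,:3].T;o=T[:3,3]
    return o+w*((np.asarray(z)-o[2])/w[:,2])[:,None]
def blobs(m,lo=8,hi=1e9):
    n,l,st,ce=cv2.connectedComponentsWithStats(m.astype(np.uint8))
    return [(st[i,4],ce[i],l==i) for i in range(1,n) if lo<=st[i,4]<=hi]
def hsv(im): return cv2.cvtColor(im,cv2.COLOR_RGB2HSV)
E
python3 - <<'E'
from h import *
for n in('top','side'):
    im=cv2.imread(f'pics/{n}0.png')[:,:,::-1].copy();H=hsv(im)
    for nm,(a,b,s,v) in dict(yel=(20,34,120,90),green=(45,85,100,40),red=(0,6,150,90),red2=(174,180,150,90)).items():
        m=(H[...,0]>=a)&(H[...,0]<=b)&(H[...,1]>s)&(H[...,2]>v)
        z={'yel':.011,'green':.072,'red':.164,'red2':.164}[nm]
        for A,c,_ in blobs(m,12): print(n,nm,A,c,cast(n,c,z)[0], cast(n,c,.164)[0] if nm=='green' else '')
im=cv2.imread('pics/top0.png')
a=cv2.resize(im[150:300,130:260],None,fx=4.6,fy=4,interpolation=3)
a=cv2.resize(im[150:300,130:260],None,fx=3,fy=3,interpolation=3);b=cv2.resize(im[190:290,320:470],None,fx=2.6,fy=2.6,interpolation=3)
o=np.zeros((450,790,3),np.uint8);o[:,:390]=a;o[:260,395:785]=b;cv2.imwrite('pics/crop.png',o)
E
```

```text
top yel 13 [563.7692 114.3846] [ 0.8775 -0.7129  0.011 ] 
top yel 14 [548.5 122.5] [ 0.8554 -0.6715  0.011 ] 
top yel 16 [563.0625 121.375 ] [ 0.8585 -0.7098  0.011 ] 
top yel 15 [559.6667 151.2   ] [ 0.7781 -0.696   0.011 ] 
top yel 37 [343.1622 264.4054] [ 0.4842 -0.1309  0.011 ] 
top yel 33 [448.9091 264.6667] [ 0.4831 -0.3979  0.011 ] 
top green 57 [162.6316 186.7018] [0.6713 0.3152 0.072 ] [0.6505 0.2918 0.164 ]
top green 56 [230.5536 257.25  ] [0.4966 0.1452 0.072 ] [0.4871 0.1328 0.164 ]
top red 25 [366.8  124.08] [ 0.7996 -0.1805  0.164 ] 
top red 53 [181.4906 179.9245] [0.6664 0.2489 0.164 ] 
side yel 1330 [414.0451  80.9887] [ 0.8158 -0.9055  0.011 ] 
side yel 51 [418.4706 198.4314] [ 0.4818 -0.3974  0.011 ] 
side yel 56 [355.5179 256.8929] [ 0.4848 -0.1312  0.011 ] 
side green 174 [494.2414 171.1379] [ 0.3657 -0.5516  0.072 ] [ 0.3383 -0.4261  0.164 ]
side green 127 [135.4803 294.8425] [0.721  0.2758 0.072 ] [0.6479 0.2949 0.164 ]
side green 95 [263.8737 318.1789] [0.497  0.1468 0.072 ] [0.4526 0.1825 0.164 ]
side red 467 [485.7645 118.1756] [ 0.4488 -0.6084  0.164 ] 
side
[... 457 characters left out ...]
0.164 ] 
side red 16 [594.4375 319.9375] [ 0.0415 -0.1788  0.164 ] 
side red 12 [556.  321.5] [ 0.0885 -0.133   0.164 ] 
side red 24 [562.9167 321.8333] [ 0.0796 -0.1401  0.164 ] 
side red 16 [584.6875 321.9375] [ 0.0524 -0.164   0.164 ] 
side red 21 [570.2381 327.2381] [ 0.0668 -0.1379  0.164 ] 
side red 32 [222.5312 330.2812] [0.4862 0.2423 0.164 ] 
side red 23 [220.1304 334.7826] [0.4829 0.2502 0.164 ] 
side red 98 [214.2449 345.9694] [0.4749 0.2693 0.164 ] 
side red 18 [536.5    343.3333] [ 0.0968 -0.0723  0.164 ] 
side red 16 [551.125  351.0625] [ 0.0741 -0.0746  0.164 ] 
side red 19 [561.0526 353.8947] [ 0.0605 -0.0801  0.164 ] 
side red 13 [566.1538 357.1538] [ 0.0525 -0.0799  0.164 ]
```

View pics/crop.png

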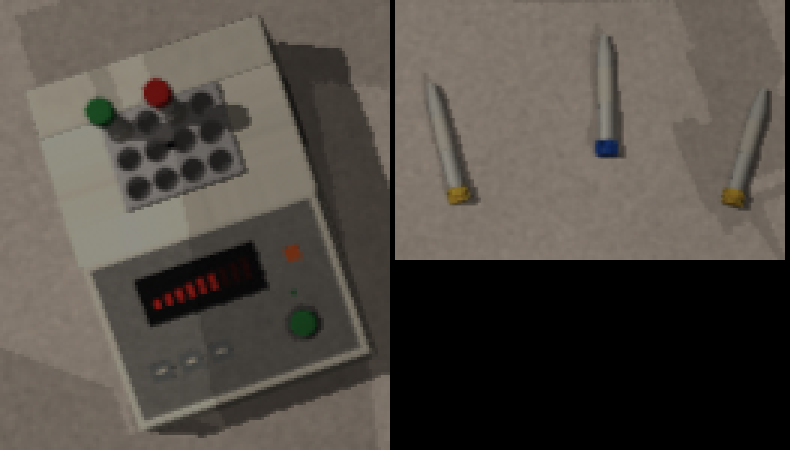

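The crop shows the front row of wells at about crop (138,188), (165,180), (193,170) and (220,160). The red and green caps sit in the rear row, and both yellow tubes lie clear of anything else.

```bash
python3 - <<'E'
from h import *
P=[];W=[]
def add(b,w): P.append(b);W.append(w)
for w in cast('top',[[176,212.7],[185,210],[194.3,206.7],[203.3,203.3]],.092): W.append(w[:2])
P+=[[-.025,y] for y in(.0345,.0115,-.0115,-.0345)]
add([.025,.0345],[.6505-.0,.2918]);add([.025,.0345],[.6479,.2949]);add([.025,-.0115],[.6664,.2489]);add([.025,-.0115],[.6642,.252])
add([-.170,-.055],[.4966,.1452]);add([-.170,-.055],[.497,.1468])
P=np.array(P);W=np.array(W);p=P-P.mean(0);w=W-W.mean(0)
a=np.arctan2((p[:,0]*w[:,1]-p[:,1]*w[:,0]).sum(),(p*w).sum())
R=np.array([[np.cos(a),-np.sin(a)],[np.sin(a),np.cos(a)]]);t=W.mean(0)-R@P.mean(0)
print('yaw',np.degrees(a),'block',t,'res mm',(W-P@R.T-t)*1e3)
for q in([-.025,.0115],[-.025,-.0345],[-.17,-.055]):print(q,R@q+t)
# tube axes
im=cv2.imread('pics/top0.png');g=im[...,2].astype(int)
for cap in((343,264),(449,265)):
    x,y=cap;sub=im[y-52:y+10,x-30:x+30];gr=cv2.cvtColor(sub,cv2.COLOR_BGR2GRAY);H=cv2.cvtColor(sub,cv2.COLOR_BGR2HSV)
    th,m=cv2.threshold(gr,0,255,cv2.THRESH_OTSU);m=(m>0)|((H[...,1]>120))
    B=max(blobs(m),key=lambda b:b[0]);ys,xs=np.nonzero(B[2])
    print(th,B[0],cv2.minAreaRect(np.float32(np.c_[xs+x-30,ys+y-52])))
    v=cv2.fitLine(np.float32(np.c_[xs+x-30,ys+y-52]),cv2.DIST_L2,0,.01,.01).ravel()
    e=[v[2:]+k*v[:2] for k in(-20,20)];w=cast('top',e,.0095);d=w[np.argmax(w[:,0])]-w[np.argmin(w[:,0])]
    print(w.mean(0),'tipdir deg',np.degrees(np.arctan2(d[1],d[0])))
E
```

```text
yaw 19.320865024141412 block [0.6377 0.2525] res mm [[-0.0405 -1.0346]
 [-1.0654 -0.8238]
 [-0.6087 -1.3298]
 [ 0.1088 -1.1441]
 [ 0.6055 -1.54  ]
 [-1.9945  1.56  ]
 [ 1.286  -1.0307]
 [-0.914   2.0693]
 [ 1.1114  0.8368]
 [ 1.5114  2.4368]]
[-0.025, 0.0115] [0.6103 0.2551]
[-0.025, -0.0345] [0.6255 0.2117]
[-0.17, -0.055] [0.4955 0.1444]
96.0 3515 ((342.4999694824219, 242.5), (60.99999237060547, 58.99999237060547), 90.0)
[ 0.541  -0.1298  0.0095] tipdir deg -15.172883148381633
85.0 3538 ((448.5, 243.5), (60.99999237060547, 58.99999237060547), 90.0)
[ 0.5381 -0.3978  0.0095] tipdir deg -3.141963002784349
```

```bash
cat >> h.py <<'E'
def plan(T0,pos,R,jaw,maxd=.045,maxa=8.2,dec=4):
    """rows from pose T0 to (pos,R), straight line; returns reached pose"""
    p0=T0[:3,3];R0=T0[:3,:3];rv=Ro.from_matrix(R@R0.T).as_rotvec()
    n=int(np.ceil(max(np.linalg.norm(pos-p0)/maxd,np.degrees(np.linalg.norm(rv))/maxa,1)))
    T=T0.copy();out=[]
    for i in range(1,n+1):
        f=i/n;Ri=Ro.from_rotvec(rv*f).as_matrix()@R0;pi=p0+f*(pos-p0)
        t=np.round(T[:3,:3].T@(pi-T[:3,3])/.3,dec);w=np.round(Ro.from_matrix(T[:3,:3].T@Ri).as_rotvec()/np.pi,dec)
        T[:3,3]+=T[:3,:3]@(t*.3);T[:3,:3]=T[:3,:3]@Ro.from_rotvec(w*np.pi).as_matrix()
        out.append(' '.join('%g'%(v+0) for v in(*t,*w,jaw)))
    for i in range(0,n,5): print('; '.join(out[i:i+5]))
    print('rows',n);return T
def down(yaw): return Ro.from_euler('xyz',[180,0,yaw],degrees=True).as_matrix()
E
python3 - <<'E'
from h import *
T=tool(robot.sense())
plan(T,np.array([.5014,-.4044,.16]),down(160.4),87)
E
```

```text
0.0613 -0.0133 0.0115 0 0 -0.0433 87; 0.0626 -0.0049 0.0114 0 -0.0001 -0.0433 87; 0.0627 0.0036 0.0114 0 0 -0.0433 87; 0.0616 0.0121 0.0115 0 0 -0.0432 87; 0.0594 0.0204 0.0114 0 -0.0001 -0.0433 87
0.0561 0.0282 0.0114 0 0 -0.0433 87; 0.0518 0.0355 0.0114 0 -0.0001 -0.0433 87; 0.0464 0.0423 0.0114 -0.0001 0 -0.0433 87; 0.0404 0.0481 0.0115 0 0 -0.0433 87; 0.0334 0.0532 0.0114 0 -0.0001 -0.0432 87
0.0259 0.0572 0.0114 0 0 -0.0433 87; 0.0179 0.0601 0.0114 0 0 -0.0433 87; 0.0096 0.0621 0.0114 0 -0.0001 -0.0433 87; 0.0011 0.0628 0.0114 0 0 -0.0433 87; -0.0075 0.0623 0.0114 0 0 -0.0433 87
-0.0158 0.0608 0.0114 0 -0.0001 -0.0433 87; -0.0239 0.058 0.0114 0 0 -0.0432 87; -0.0316 0.0543 0.0114 0 0 -0.0433 87
rows 18
```

>>> carry_out(
  series="0.061 -0.013 0.011 0 0 -0.043 87; 0.063 -0.005 0.011 0 0 -0.043 87; 0.063 0.004 0.011 0 0 -0.043 87; 0.062 0.012 0.012 0 0 -0.043 87; 0.059 0.020 0.011 0 0 -0.043 87",
)

```text
clock: 0.65
tool_pos: [0.2955, -0.5357, 0.2051]
tool_rot: [-180.0, -0.0, 59.2]
wrist_force: [0.4, -0.2, 0.0]
opening: 0.0866
gripper_force: 0.0
```

>>> carry_out(
  series="0.056 0.028 0.011 0 0 -0.043 87; 0.052 0.036 0.011 0 0 -0.043 87; 0.046 0.042 0.012 0 0 -0.043 87; 0.040 0.048 0.011 0 0 -0.043 87; 0.033 0.053 0.011 0 0 -0.043 87",
)

```text
clock: 1.15
tool_pos: [0.3752, -0.486, 0.1884]
tool_rot: [-180.0, -0.0, 97.9]
wrist_force: [0.8, 0.9, 0.1]
opening: 0.0869
gripper_force: 0.0
```

>>> carry_out(
  series="0.026 0.057 0.011 0 0 -0.043 87; 0.018 0.060 0.011 0 0 -0.043 87; 0.010 0.062 0.011 0 0 -0.043 87; 0.001 0.063 0.012 0 0 -0.043 87; -0.008 0.062 0.012 0 0 -0.044 87",
)

```text
clock: 1.65
tool_pos: [0.4551, -0.4364, 0.1713]
tool_rot: [180.0, -0.0, 136.8]
wrist_force: [0.2, 0.0, -0.2]
opening: 0.0866
gripper_force: 0.0
```

>>> carry_out(
  series="-0.016 0.061 0.012 0 0 -0.044 87; -0.024 0.058 0.012 0 0 -0.044 87; -0.032 0.054 0.012 0 0 -0.044 87; 0 0 0 0 0 0 87; 0 0 0 0 0 0 87",
)

```text
clock: 2.15
tool_pos: [0.5026, -0.407, 0.1606]
tool_rot: [180.0, -0.1, 160.1]
wrist_force: [1.2, -0.0, -0.0]
opening: 0.0869
gripper_force: 0.0
```

```bash
sed -i 's/dec=4/dec=3/' h.py; python3 - <<'E'
from h import *
s=robot.sense();im=robot.snapshot('wrist');print(s['clock'],s['joint_pos'],s['tool_pos'],s['tool_rot'])
np.save('s1.npy',s,allow_pickle=True);cv2.imwrite('pics/w1.png',im[:,:,::-1])
E
```

```text
2.15 [ -45.9734   18.2918   87.4109   -0.024    74.3528 -116.0544] [ 0.5026 -0.407   0.1606] [179.9964  -0.0599 160.0875]
```

View pics/w1.png

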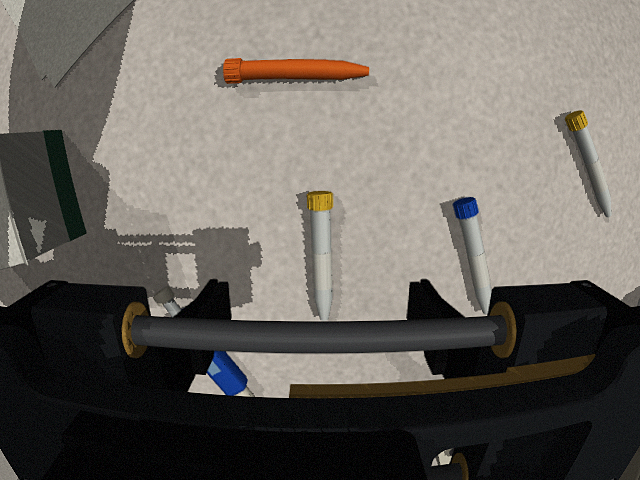

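The wrist view shows tube 2 with its cap at (320,201) and tip at (325,318). Tube 1 runs from its cap at (577,120) to its tip at (606,215), and blue is at (467,208).

```bash
cat >> h.py <<'E'
def tube_axis(n,im,cap,tip,s,half=13):
    """centre line of a tube between rough cap/tip pixels: midpoints of bright span across the axis"""
    g=cv2.GaussianBlur(im.max(2),(3,3),0).astype(float)
    cap,tip=np.float64(cap),np.float64(tip);d=(tip-cap)/np.linalg.norm(tip-cap);nn=np.array([-d[1],d[0]]);L=np.linalg.norm(tip-cap);pts=[]
    for k in np.linspace(.2,.7,25):
        c=cap+k*(tip-cap);o=np.arange(-half,half+.1,.5);q=np.float32(c+o[:,None]*nn)
        v=cv2.remap(np.float32(g),q[:,:1],q[:,1:],1).ravel();gr=np.diff(v)
        h=len(o)//2;pts.append(c+nn*(o[np.argmax(gr[:h])]+o[h+np.argmin(gr[h:])]+.5)/2)
    v=cv2.fitLine(np.float32(pts),cv2.DIST_HUBER,0,.01,.01).ravel()
    e=[v[2:]-v[:2]*L/4,v[2:]+v[:2]*L/4]
    if (e[1]-e[0])@d<0:e=e[::-1]
    w=cast(n,e,.0095,s);a=w[1]-w[0];return w[0],np.degrees(np.arctan2(a[1],a[0]))
E
python3 - <<'E'
from h import *
s=np.load('s1.npy',allow_pickle=True).item();im=cv2.imread('pics/w1.png')[:,:,::-1].copy();H=hsv(im)
m=(H[...,0]>=18)&(H[...,0]<=34)&(H[...,1]>120)&(H[...,2]>80)
for A,c,_ in blobs(m,100): print(A,c,cast('wrist',c,.011,s)[0])
for cap,tip in(((320,201),(325,318)),((577,120),(606,215))):
    print(tube_axis('wrist',im,cap,tip,s), cast('wrist',[cap,tip],[.0115,.0075],s))
t=cv2.imread('pics/top0.png')[:,:,::-1].copy()
print(tube_axis('top',t,(449,265),(463.5,225.4),None,7),tube_axis('top',t,(343,264.5),(333.5,220),None,7))
E
```

```text
227 [578.2599 120.0176] [ 0.4838 -0.1294  0.011 ]
469 [319.5821 200.3646] [ 0.48  -0.399  0.011]
376 [128.5638 325.9787] [ 0.5322 -0.631   0.011 ]
(array([ 0.5049, -0.4062,  0.0095]), np.float64(-18.05446420683098)) [[ 0.4806 -0.3988  0.0115]
 [ 0.5876 -0.4324  0.0075]]
(array([ 0.5026, -0.1225,  0.0095]), np.float64(12.066305799834078)) [[ 0.4833 -0.1315  0.0115]
 [ 0.5926 -0.1084  0.0075]]
(array([ 0.499 , -0.4051,  0.0095]), np.float64(-17.975791856039454)) (array([ 0.5068, -0.1263,  0.0095]), np.float64(13.399358662664877))
```

```bash
python3 - <<'E'
from h import *
T=tool(robot.sense())
T=plan(T,np.array([.5,-.4046,.05]),down(162),50)
plan(T,np.array([.5,-.4046,.004]),down(162),50,.024)
E
```

```text
0.003 0.002 0.123 0 0 -0.004 50; 0.004 0.002 0.123 0 0 -0.003 50; 0.003 0.003 0.123 0 0 -0.004 50
rows 3
0 0 0.077 0 0 0 50; 0 0 0.077 0 0 0 50
rows 2
```

>>> carry_out(
  series="0.003 0.002 0.123 0 0 -0.004 50; 0.004 0.002 0.123 0 0 -0.003 50; 0.003 0.003 0.123 0 0 -0.004 50; 0 0 0.077 0 0 0 50; 0 0 0.077 0 0 0 50",
)

```text
clock: 2.7
tool_pos: [0.4993, -0.4048, 0.0027]
tool_rot: [180.0, -0.1, 162.0]
wrist_force: [0.1, -0.0, -0.4]
opening: 0.0553
gripper_force: 0.0
```

>>> carry_out(
  series="0 0 0 0 0 0 50; 0 0 0 0 0 0 5; 0 0 0 0 0 0 5; 0 0 0 0 0 0 5; 0 0 0 0 0 0 5",
)

```text
clock: 3.2
tool_pos: [0.5007, -0.4046, 0.0047]
tool_rot: [-180.0, 0.0, 162.2]
wrist_force: [-0.2, 0.6, -0.1]
opening: 0.0256
gripper_force: 0.0
```

>>> carry_out(
  series="0 0 0 0 0 0 5; 0 0 0 0 0 0 5; 0 0 0 0 0 0 5; 0 0 0 0 0 0 5; 0 0 0 0 0 0 5",
)

```text
clock: 3.7
tool_pos: [0.5007, -0.4044, 0.0044]
tool_rot: [-180.0, 0.0, 162.2]
wrist_force: [-1.5, 0.7, 3.2]
opening: 0.0155
gripper_force: 30.0
```

```bash
cat >> h.py <<'E'
YAW=19.32
def place(yaw=YAW):
    c,s=np.cos(np.radians(yaw)),np.sin(np.radians(yaw))
    return np.array([[0,c,-s],[0,s,c],[1,0,0.]])
E
python3 - <<'E'
from h import *
T=tool(robot.sense())
T=plan(T,np.array([.5,-.4046,.24]),down(162),5)
T=plan(T,np.array([.5,-.1,.28]),down(109.3),5)
plan(T,np.array([.52,.1,.28]),place(),5)
E
```

```text
0 0 -0.131 0 0 0 5; 0.001 0 -0.131 0 0 0 5; 0 -0.001 -0.131 0 0 0 5; 0 0 -0.131 0 0 0.001 5; 0.001 0 -0.13 0 0 0 5
0 0 -0.131 0 0 0 5
rows 6
0.045 0.138 -0.019 0 0 0.042 5; 0.062 0.131 -0.019 0 0 0.042 5; 0.08 0.121 -0.019 0 0 0.041 5; 0.094 0.11 -0.02 0 0 0.042 5; 0.108 0.097 -0.019 0 0 0.042 5
0.119 0.082 -0.019 0 0 0.042 5; 0.13 0.066 -0.019 0 0 0.042 5
rows 7
0.055 0.026 0 0 0.045 0 5; 0.055 0.025 0.008 0 0.046 0 5; 0.053 0.026 0.015 0 0.045 0 5; 0.05 0.026 0.023 0 0.046 0 5; 0.046 0.025 0.03 0 0.045 0 5
0.042 0.026 0.036 0 0.046 0 5; 0.036 0.026 0.042 0 0.045 0 5; 0.03 0.025 0.046 0 0.046 0 5; 0.023 0.026 0.051 0 0.045 0 5; 0.016 0.026 0.053 0 0.046 0 5
0.007 0.025 0.054 0 0.045 0 5
rows 11
```

>>> carry_out(
  series="0 0 -0.05 0 0 0 5; 0 0 -0.131 0 0 0 5; 0 0 -0.131 0 0 0 5; 0 0 -0.131 0 0 0 5; 0 0 -0.131 0 0 0 5",
)

```text
clock: 4.2
tool_pos: [0.5005, -0.4041, 0.1789]
tool_rot: [-180.0, 0.0, 162.2]
wrist_force: [0.7, -1.0, -0.4]
opening: 0.0161
gripper_force: 30.0
```

>>> carry_out(
  series="0 0 -0.131 0 0 0 5; 0 0 -0.08 0 0 0 5; 0.045 0.138 -0.019 0 0 0.042 5; 0.062 0.131 -0.019 0 0 0.042 5; 0.08 0.121 -0.019 0 0 0.041 5",
)

```text
clock: 4.7
tool_pos: [0.4998, -0.2725, 0.2579]
tool_rot: [180.0, 0.0, 139.3]
wrist_force: [0.6, -0.7, 0.1]
opening: 0.0158
gripper_force: 30.0
```

>>> carry_out(
  series="0.094 0.11 -0.02 0 0 0.042 5; 0.108 0.097 -0.019 0 0 0.042 5; 0.119 0.082 -0.019 0 0 0.042 5; 0.13 0.066 -0.019 0 0 0.042 5; 0 0 0 0 0 0 5",
)

```text
clock: 5.2
tool_pos: [0.5, -0.0951, 0.282]
tool_rot: [179.8, -0.0, 109.5]
wrist_force: [0.0, 0.0, -0.7]
opening: 0.0159
gripper_force: 30.0
```

>>> carry_out(
  series="0.055 0.026 0 0 0.045 0 5; 0.055 0.025 0.008 0 0.046 0 5; 0.053 0.026 0.015 0 0.045 0 5; 0.05 0.026 0.023 0 0.046 0 5; 0 0 0 0 0 0 5",
)

```text
clock: 5.7
tool_pos: [0.5064, -0.0281, 0.2773]
tool_rot: [-179.8, -33.1, 109.2]
wrist_force: [-0.8, -0.6, -1.7]
opening: 0.0157
gripper_force: 30.0
```

```bash
python3 - <<'E'
from h import *
s=robot.sense();print(s);T=tool(s)
plan(T,np.array([.52,.1,.28]),place(),5)
E
```

```text
{'clock': 5.7, 'joint_pos': array([-27.2087,   9.9268,  90.6576,  22.6002, 103.7448, -45.8749]), 'joint_vel': array([ 1.3988, -4.0086,  0.6921, -5.1064, -3.4104,  1.1879]), 'joint_torque': array([ -0.0026, -46.1403, -38.7759,   3.1197,   2.8883,  -0.1217]), 'tool_pos': array([ 0.5064, -0.0281,  0.2773]), 'tool_rot': array([-179.7825,  -33.0834,  109.2475]), 'wrist_force': array([-0.7872, -0.6231, -1.7455]), 'wrist_torque': array([-0.3908, -0.1818, -0.0043]), 'gripper_force': 29.999180138111115, 'opening': 0.01571189392652244}
0.047 0.026 0.029 0 0.045 0 5; 0.043 0.027 0.036 0 0.045 0 5; 0.037 0.026 0.041 0 0.046 0 5; 0.031 0.026 0.046 0 0.045 -0.001 5; 0.024 0.027 0.05 0 0.045 0 5
0.017 0.026 0.052 -0.001 0.045 0 5; 0.009 0.026 0.055 0 0.045 0 5
rows 7
```

>>> carry_out(
  series="0.047 0.026 0.029 0 0.045 0 5; 0.043 0.027 0.036 0 0.045 0 5; 0.037 0.026 0.041 0 0.046 0 5; 0.031 0.026 0.046 0 0.045 0 5; 0.024 0.027 0.05 0 0.045 0 5",
)

```text
clock: 6.2
tool_pos: [0.517, 0.0642, 0.2822]
tool_rot: [179.5, -73.4, 109.9]
wrist_force: [0.2, -0.3, -1.3]
opening: 0.016
gripper_force: 30.0
```

>>> carry_out(
  series="0.017 0.026 0.052 0 0.045 0 5; 0.009 0.026 0.055 0 0.045 0 5; 0 0 0 0 0 0 5; 0 0 0 0 0 0 5; 0 0 0 0 0 0 5",
)

```text
clock: 6.7
tool_pos: [0.5208, 0.1003, 0.2837]
tool_rot: [164.8, -89.2, 124.7]
wrist_force: [0.4, -0.9, -0.4]
opening: 0.0159
gripper_force: 30.0
```

```bash
python3 - <<'E'
from h import *
s=robot.sense();print(s['joint_pos'],s['tool_pos'],s['tool_rot']);T=tool(s);print(T)
for n in('side','wrist'): cv2.imwrite(f'pics/{n}2.png',robot.snapshot(n)[:,:,::-1])
a=cv2.imread('pics/side2.png');b=cv2.imread('pics/wrist2.png')
cv2.imwrite('pics/v2.png',np.hstack([cv2.resize(a[100:420,60:460],(400,320)),cv2.resize(b,(400,320))]))
E
```

```text
[-26.0484  36.7184  87.7131  59.4329 125.5131 -44.9478] [0.5208 0.1003 0.2837] [164.7647 -89.2293 124.6869]
[[-0.0077  0.9429 -0.333   0.5208]
 [ 0.0111  0.333   0.9429  0.1003]
 [ 0.9999  0.0035 -0.013   0.2837]
 [ 0.      0.      0.      1.    ]]
```

View pics/v2.png

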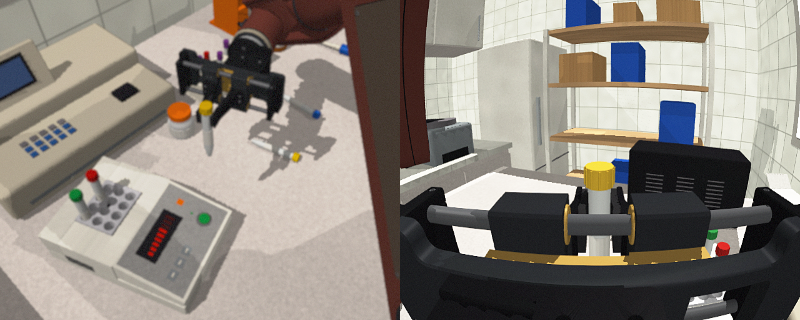

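The tube is held upright, cap up, between the pads. Next I'll hover over the well and check the alignment.

```bash
python3 - <<'E'
from h import *
T=tool(robot.sense())
u=np.array([-np.sin(np.radians(YAW)),np.cos(np.radians(YAW)),0])
plan(T,np.array([.6103,.2551,.235])+.006*u,place(),5)
E
```

```text
-0.032 0.09 0.082 0 0.001 0 5; -0.032 0.091 0.082 0 0.001 0 5; -0.033 0.09 0.082 0 0 0.001 5; -0.032 0.091 0.081 0 0.001 0 5; -0.032 0.091 0.082 -0.001 0.001 0 5
rows 5
```

>>> carry_out(
  series="-0.032 0.09 0.082 0 0.001 0 5; -0.032 0.091 0.082 0 0.001 0 5; -0.033 0.09 0.082 0 0 0.001 5; -0.032 0.091 0.081 0 0.001 0 5; -0.032 0.091 0.082 -0.001 0.001 0 5",
)

```text
clock: 7.3
tool_pos: [0.6089, 0.2626, 0.235]
tool_rot: [9.2, -89.8, -79.9]
wrist_force: [0.3, 0.4, -0.5]
opening: 0.0159
gripper_force: 30.0
```

>>> carry_out(
  series="0 0 0 0 0 0 5; 0 0 0 0 0 0 5; 0 0 0 0 0 0 5; 0 0 0 0 0 0 5; 0 0 0 0 0 0 5",
)

```text
clock: 7.8
tool_pos: [0.6079, 0.2608, 0.2341]
tool_rot: [-22.4, -89.7, -48.4]
wrist_force: [-0.2, 0.1, 0.6]
opening: 0.0158
gripper_force: 30.0
```

```bash
python3 - <<'E'
from h import *
s=robot.sense();print(s['joint_pos'],s['tool_pos']);T=tool(s);print(T[:3,:3])
I={}
for n in('side','top'):
    I[n]=robot.snapshot(n);cv2.imwrite(f'pics/{n}3.png',I[n][:,:,::-1])
    H=hsv(I[n]);m=(H[...,0]>=18)&(H[...,0]<=34)&(H[...,1]>120)&(H[...,2]>80)
    for A,c,_ in blobs(m,20): print(n,A,c,cast(n,c,.255)[0])
a=cv2.resize(I['side'][220:400,90:290],None,fx=2,fy=2,interpolation=3);b=cv2.resize(I['top'][130:280,140:270],None,fx=3,fy=3,interpolation=3)
o=np.zeros((450,795,3),np.uint8);o[:360,:400]=a;o[:,403:793]=b;cv2.imwrite('pics/v3.png',o[:,:,::-1])
E
```

```text
[-11.23    47.1446  78.097   71.57   114.6112 -39.0774] [0.6079 0.2608 0.2341]
[[ 0.004   0.9446 -0.3283]
 [-0.0045  0.3283  0.9445]
 [ 1.     -0.0023  0.0056]]
side 109 [635.9358 125.9174] [ 0.1507 -0.6512  0.255 ]
side 41 [183.7317 217.4634] [0.6493 0.1689 0.255 ]
side 207 [153.9179 257.6715] [0.6136 0.2545 0.255 ]
side 56 [355.5179 256.8929] [0.3803 0.0435 0.255 ]
top 664 [633.6928 100.5904] [ 0.822  -0.7587  0.255 ]
top 24 [210.75  183.375] [0.6371 0.1657 0.255 ]
top 115 [638.0348 210.7565] [ 0.5761 -0.7487  0.255 ]
top 76 [168.5789 195.1184] [0.6115 0.2553 0.255 ]
top 49 [344.0204 264.3061] [ 0.4624 -0.1186  0.255 ]
```

View pics/v3.png

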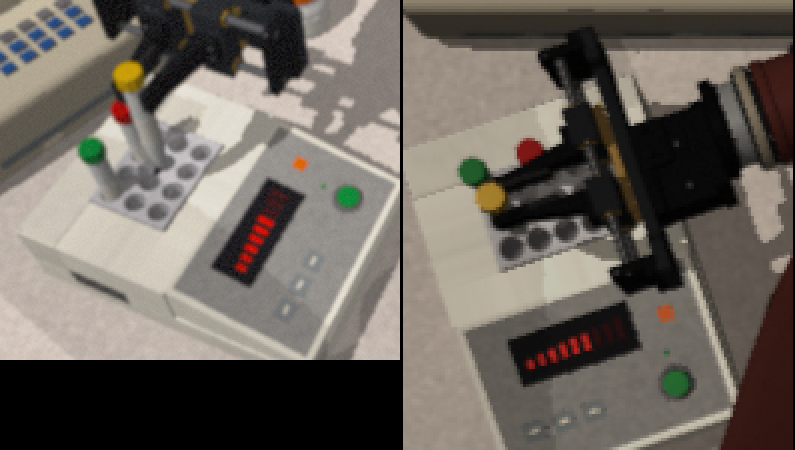

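The tube hangs above the block near the chosen well. In the side crop its tip is at (156,172), and all the front-row wells are visible. I'll refine the wells and the tip numerically.

```bash
python3 - <<'E'
from h import *
a=np.radians(YAW);R=np.array([[np.cos(a),-np.sin(a)],[np.sin(a),np.cos(a)]]);t0=np.array([.6377,.2525])
G=[(x,y) for x in(-.025,0,.025) for y in(-.0345,-.0115,.0115,.0345) if not(x>.02 and y in(-.0115,.0345))]
for n in('top','side'):
    im=cv2.imread(f'pics/{n}0.png');g=cv2.resize(cv2.cvtColor(im,6),None,fx=4,fy=4,interpolation=cv2.INTER_CUBIC)
    c=robot.get_calibration(n);M=np.linalg.inv(c['world_from_camera'])
    D=[];P=[];out=[]
    for q in G:
        w=np.r_[R@q+t0,.092,1];p=c['camera_matrix']@(M@w)[:3];p=p[:2]/p[2]
        k=int(4*(9 if n=='side' else 6));u=(p*4).astype(int);s=g[u[1]-k:u[1]+k,u[0]-k:u[0]+k]
        th,_=cv2.threshold(s,0,255,cv2.THRESH_OTSU);B=[b for b in blobs(s<th,60)]
        b=min(B,key=lambda b:np.linalg.norm(b[1]-k));e=(b[1]+u-k+.5)/4-.5
        w=cast(n,e,.092)[0,:2];d=(w-R@q-t0)*1e3;out.append((q,b[0],d.round(1)));D.append(d)
    print(n,'median',np.median(D,0));[print(o) for o in out]
print('tip',cast('side',[168,306],.14))
E
```

```text
top median [ 0.8873 -0.1203]
((-0.025, -0.0345), np.int32(749), array([ 0.7, -0.2]))
((-0.025, -0.0115), np.int32(774), array([ 0.9, -0.1]))
((-0.025, 0.0115), np.int32(789), array([ 0.8, -0.6]))
((-0.025, 0.0345), np.int32(808), array([ 0.9, -0.3]))
((0, -0.0345), np.int32(1430), array([5.9, 0.5]))
((0, -0.0115), np.int32(1575), array([4.1, 3.8]))
((0, 0.0115), np.int32(1413), array([ 6. , -0.4]))
((0, 0.0345), np.int32(776), array([ 1. , -0.4]))
((0.025, -0.0345), np.int32(1544), array([-3.3,  1.2]))
((0.025, 0.0115), np.int32(1497), array([-3.2,  1. ]))
side median [1.6024 2.1397]
((-0.025, -0.0345), np.int32(1000), array([1.6, 2.6]))
((-0.025, -0.0115), np.int32(970), array([1.9, 2.7]))
((-0.025, 0.0115), np.int32(1031), array([1.3, 2.2]))
((-0.025, 0.0345), np.int32(1117), array([1.5, 2.3]))
((0, -0.0345), np.int32(2451), array([ 8.6, -2.7]))
((0, -0.0115), np.int32(3093), array([7.9, 1.1]))
((0, 0.0115), np.int32(2796), array([ 8.7, -2.6]))
((0, 0.0345), np.int32(1055), array([1.6, 2.1]))
((0.025, -0.0345), np.int32(3198), array([-2.6,  4.1]))
((0.025, 0.0115), np.int32(3586), array([-2.2,  0.7]))
tip [[0.6054 0.2662 0.14  ]]
```

```bash
python3 - <<'E'
from h import *
c=robot.get_calibration('side');M=np.linalg.inv(c['world_from_camera'])
for z in(.253,.2,.16,.14):
    p=c['camera_matrix']@(M@[.6125,.2549,z,1])[:3];print(z,p[:2]/p[2])
im=cv2.imread('pics/side3.png')
cv2.imwrite('pics/v4.png',cv2.resize(im[240:330,120:220],None,fx=6,fy=6,interpolation=3))
E
```

```text
0.253 [154.4793 258.9929]
0.2 [162.6063 279.2458]
0.16 [168.1693 293.1094]
0.14 [170.7872 299.6333]
```

View pics/v4.png

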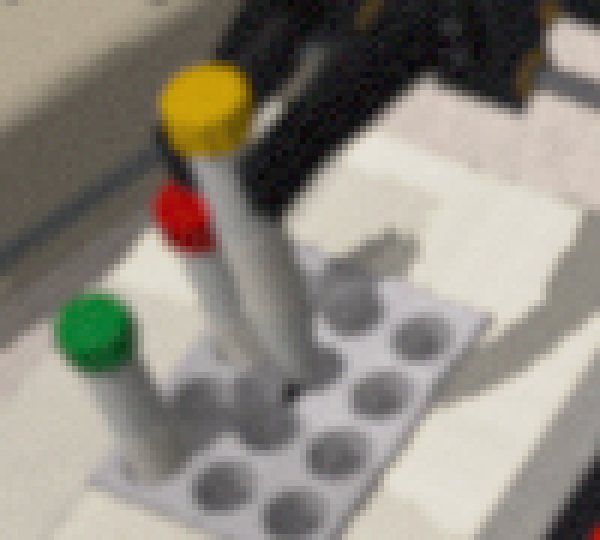

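```bash
python3 - <<'E'
from h import *
y=np.array([.9446,.3283]);u=np.array([-.3283,.9446])
def hit(n,px,p0):
    a,b=cast(n,px,.3)[0],cast(n,px,.1)[0];f=((p0-a[:2])@y)/((b-a)[:2]@y);q=a+f*(b-a);return q,(q[:2]-p0)@u
for p0 in(np.array([.6099,.2551]),np.array([.612,.2555])):
    for nm,px in dict(cap=(153.9,257.7),mid=(120+255/6,240+240/6),tip=(169.2,303)).items(): print(nm,hit('side',px,p0))
# edges of body in side image: midline by row
im=cv2.imread('pics/side3.png')[:,:,::-1].copy();print(im[262:306:4,150:180].max(2))
E
```

```text
cap (array([0.6096, 0.2561, 0.2597]), np.float64(0.0010235201035538697))
mid (array([0.6093, 0.2567, 0.2026]), np.float64(0.001678070830460906))
tip (array([0.6077, 0.2614, 0.1416]), np.float64(0.006706535167788041))
cap (array([0.6121, 0.2551, 0.2567]), np.float64(-0.0003987677313813887))
mid (array([0.6119, 0.2557, 0.1993]), np.float64(0.00025946010713401535))
tip (array([0.6103, 0.2605, 0.138 ]), np.float64(0.005316173171148197))
[[162 160 155 144 133 134 137 126 108 105 113 122 128 113  64  30  21  26
   24  24  20  13  24  21  23  16  22  31  66 115]
 [ 74 107 140 151 141 122 121 113 103  83  57  40  33  31  33  12  23  21
   21  27  16  16  14  45  83 132 176 212 226 229]
 [ 57  52  80 126 154 155 149 141 129 105  61  30  25  28  27  28  18  13
   23  18  50  99 155 191 204 210 216 216 213 216]
 [167 166 167 169 168 158 156 149 142 134 114  84  48  32  30  20  32  59
  104 154 188 204 214 214 215 215 215 213 214 214]
 [144 136 122 114 108 113 142 155 150 145 138 129 120 111 104  99  96 131
  176 208 217 216 216 215 212 212 214 211 213 215]
 [161 148 134 118 111 109 115 138 160 164 159 148 136 126 117 106 102  97
  109 142 172 178 177 185 184 177 173 164 138 125]
 [219 193 163 148 142 135 124 115 119 144 164 160 151 141 132 120 110 103
  102  96 110 128 137 128 117 117 113 113 113 116]
 [215 218 206 178 158 145 140 125 120 122 147 165 164 154 145 136 124 114
  109 100  92 102 111 120 124 119 113 115 110 110]
 [209 208 206 203 186 172 158 152 142 131 130 137 144 149 150 139 132 120
  106 101  93 106 144 179 167 133 115 108 102 100]
 [202 189 179 174 170 152 141 149 155 157 141 133 128 129 132 141 140 134
  119 109 100  94  96 110 116 133 162 187 194 198]
 [165 157 153 153 151 160 162 171 166 149 135 128 125 122 118 121 117 114
  117 115 106 102  96  96 100 104 129 169 189 187]]
```

>>> carry_out(
  series="0 -0.003 0 0 -0.014 0 5; -0.049 0 0 0 0 0 5; -0.049 0 0 0 0 0 5; -0.049 0 0 0 0 0 5; 0 0 0 0 0 0 5",
)

```text
clock: 8.4
tool_pos: [0.6056, 0.2601, 0.1854]
tool_rot: [-164.9, -87.9, 94.1]
wrist_force: [-0.8, -0.9, -0.7]
opening: 0.016
gripper_force: 30.0
```

>>> carry_out(
  series="0 0 0 0 0 0 5; -0.02 0 0 0 0 0 5; -0.02 0 0 0 0 0 5; -0.02 0 0 0 0 0 5; 0 0 0 0 0 0 5",
)

```text
clock: 8.9
tool_pos: [0.6071, 0.2594, 0.1705]
tool_rot: [-173.6, -87.8, 102.9]
wrist_force: [-0.1, 0.1, 0.2]
opening: 0.0164
gripper_force: 30.0
```

```bash
python3 - <<'E'
from h import *
s=robot.sense();T=tool(s);print(T,s['wrist_force'],s['wrist_torque'])
im=robot.snapshot('side');cv2.imwrite('pics/v5.png',cv2.resize(im[240:330,120:220],None,fx=6,fy=6,interpolation=3)[:,:,::-1])
E
```

```text
[[-0.0084  0.9442 -0.3294  0.6071]
 [ 0.0366  0.3295  0.9435  0.2594]
 [ 0.9993 -0.0042 -0.0373  0.1705]
 [ 0.      0.      0.      1.    ]] [-0.0701  0.1334  0.1666] [-0.5529 -0.3684 -0.1755]
```

View pics/v5.png

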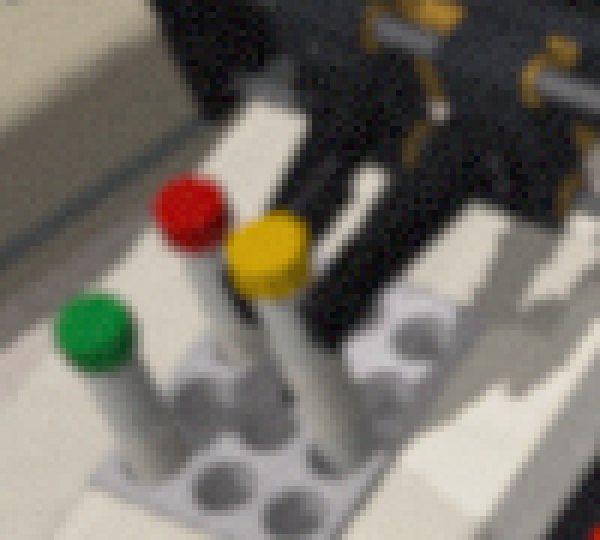

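The yellow tube's tip is in the front-row y = +11.5 well, at about (335,455), with almost no contact force. I'll keep lowering it slowly.

>>> carry_out(
  series="-0.02 0 0.003 0 0 0 5; 0 0 0 0 0 0 5; -0.02 0 0.001 0 0 0 5; 0 0 0 0 0 0 5; 0 0 0 0 0 0 5",
)

```text
clock: 9.45
tool_pos: [0.6073, 0.2602, 0.1589]
tool_rot: [-175.3, -87.8, 104.5]
wrist_force: [3.3, 2.0, -3.4]
opening: 0.0158
gripper_force: 30.2
```

>>> carry_out(
  series="0 0.003 0 0 0 0 5; -0.013 0 0.001 0 0 0 5; 0 0 0 0 0 0 5; -0.013 0 0 0 0 0 5; 0 0 0 0 0 0 5",
)

```text
clock: 9.95
tool_pos: [0.6077, 0.2604, 0.1513]
tool_rot: [-175.0, -87.9, 104.3]
wrist_force: [2.4, 2.1, 0.3]
opening: 0.0158
gripper_force: 30.1
```

>>> carry_out(
  series="0 0.004 0 0 0 0 5; -0.013 0 0.001 0 0 0 5; 0 0 0 0 0 0 5; -0.013 0 0 0 0 0 5; 0 0 0 0 0 0 5",
)

```text
clock: 10.45
tool_pos: [0.6086, 0.2607, 0.143]
tool_rot: [-173.4, -87.8, 102.7]
wrist_force: [0.9, 1.2, -0.8]
opening: 0.0159
gripper_force: 30.0
```

>>> carry_out(
  series="-0.007 0 0 0 0 0 5; 0 0 0 0 0 0 5; -0.004 0 0 0 0 0 5; 0 0 0 0 0 0 5; 0 0 0 0 0 0 5",
)

```text
clock: 10.95
tool_pos: [0.6088, 0.2606, 0.1403]
tool_rot: [-175.0, -87.8, 104.2]
wrist_force: [0.2, 0.8, -0.4]
opening: 0.0163
gripper_force: 30.0
```

>>> carry_out(
  series="-0.004 0 0 0 0 0 5; 0 0 0 0 0 0 5; 0 0 0 0 0 0 5; 0 0 0 0 0 0 5; 0 0 0 0 0 0 5",
)

```text
clock: 11.45
tool_pos: [0.6089, 0.2606, 0.1392]
tool_rot: [-175.1, -87.8, 104.3]
wrist_force: [0.4, 0.4, -0.7]
opening: 0.0161
gripper_force: 30.0
```

>>> carry_out(
  series="-0.004 0 0 0 0 0 5; 0 0 0 0 0 0 5; 0 0 0 0 0 0 5; 0 0 0 0 0 0 5; 0 0 0 0 0 0 5",
)

```text
clock: 11.95
tool_pos: [0.6089, 0.2605, 0.138]
tool_rot: [-175.2, -87.8, 104.4]
wrist_force: [0.2, 0.5, 0.3]
opening: 0.0157
gripper_force: 30.0
```

>>> carry_out(
  series="-0.004 0 0 0 0 0 5; 0 0 0 0 0 0 5; 0 0 0 0 0 0 5; 0 0 0 0 0 0 5; 0 0 0 0 0 0 5",
)

```text
clock: 12.45
tool_pos: [0.6089, 0.2605, 0.1368]
tool_rot: [-175.1, -87.8, 104.4]
wrist_force: [0.2, 0.7, -1.0]
opening: 0.0159
gripper_force: 30.0
```

>>> carry_out(
  series="-0.004 0 0 0 0 0 5; 0 0 0 0 0 0 5; 0 0 0 0 0 0 5; 0 0 0 0 0 0 5; 0 0 0 0 0 0 5",
)

```text
clock: 12.95
tool_pos: [0.6089, 0.2604, 0.1356]
tool_rot: [-175.1, -87.8, 104.4]
wrist_force: [0.1, 1.4, -0.8]
opening: 0.0157
gripper_force: 30.0
```

>>> carry_out(
  series="-0.004 0 0 0 0 0 5; 0 0 0 0 0 0 5; 0 0 0 0 0 0 5; 0 0 0 0 0 0 5; 0 0 0 0 0 0 5",
)

```text
clock: 13.45
tool_pos: [0.6091, 0.2604, 0.1352]
tool_rot: [-176.5, -87.9, 105.8]
wrist_force: [0.4, -0.2, 5.8]
opening: 0.016
gripper_force: 30.0
```

>>> carry_out(
  series="-0.004 0 0 0 0 0 5; 0 0 0 0 0 0 5; 0 0 0 0 0 0 5; 0 0 0 0 0 0 5; 0 0 0 0 0 0 5",
)

```text
clock: 13.95
tool_pos: [0.6093, 0.2603, 0.1351]
tool_rot: [-178.4, -87.9, 107.7]
wrist_force: [-0.6, 1.2, 8.7]
opening: 0.0159
gripper_force: 30.0
```

```bash
python3 - <<'E'
from h import *
for n in('side','top'):
    im=robot.snapshot(n);cv2.imwrite(f'pics/{n}6.png',im[:,:,::-1]);H=hsv(im)
    for nm,lo,hi in(('y',18,34),('g',45,85),('r',0,6)):
        m=(H[...,0]>=lo)&(H[...,0]<=hi)&(H[...,1]>120)&(H[...,2]>60);m[:,300:]=0
        for A,c,_ in blobs(m,20,300): print(n,nm,A,c,cast(n,c,.16)[0])
E
```

```text
side y 61 [192.1475 253.7049] [0.6515 0.1717 0.16  ]
side y 37 [212.7838 262.8378] [0.6066 0.1605 0.16  ]
side y 169 [168.0178 293.6272] [0.6118 0.2557 0.16  ]
side g 110 [135.2545 295.0273] [0.651  0.2945 0.16  ]
side g 89 [263.9438 318.191 ] [0.4545 0.1809 0.16  ]
side r 125 [151.2   274.776] [0.6669 0.2508 0.16  ]
side r 206 [217.3592 340.1553] [0.481  0.2583 0.16  ]
top y 33 [217.7273 192.8182] [0.6368 0.1654 0.16  ]
top y 77 [178.5974 203.5714] [0.6117 0.2548 0.16  ]
top g 52 [162.5 186.5] [0.6519 0.2931 0.16  ]
top g 56 [230.7321 257.3214] [0.4874 0.1329 0.16  ]
top r 191 [274.8168 167.5026] [0.6966 0.0342 0.16  ]
top r 62 [181.7903 180.2742] [0.6665 0.249  0.16  ]
top r 77 [194.     246.0779] [0.5132 0.2169 0.16  ]
```

Contact force rose at the bottom and both cameras put the cap at the expected seated position. I'll release and back off.

>>> carry_out(
  series="0.001 0 0 0 0 0 32; 0 0 0 0 0 0 32; 0 0 0 0 0 0 32; 0 0 0 0 0 0 32; 0 0 0 0 0 0 32",
)

```text
clock: 14.55
tool_pos: [0.6088, 0.2603, 0.1331]
tool_rot: [-174.1, -87.8, 103.4]
wrist_force: [0.3, 0.2, 0.1]
opening: 0.0315
gripper_force: 0.0
```

>>> carry_out(
  series="0 0 0 0 0 0 32; 0 0 -0.05 0 0 0 32; 0 0 -0.1 0 0 0 32; 0 0 -0.13 0 0 0 32; 0 0 -0.13 0 0 0 32",
)

```text
clock: 15.05
tool_pos: [0.6499, 0.1424, 0.1385]
tool_rot: [-175.2, -87.8, 104.5]
wrist_force: [1.8, 0.2, 0.3]
opening: 0.0318
gripper_force: 0.0
```

>>> carry_out(
  series="0.1 0 -0.06 0 0 0 32; 0.13 0 0 0 0 0 32; 0.13 0 0 0 0 0 32; 0.1 0 0 0 0 0 32; 0 0 0 0 0 0 32",
)

```text
clock: 15.55
tool_pos: [0.6556, 0.1308, 0.2825]
tool_rot: [172.8, -87.5, 116.4]
wrist_force: [0.4, -0.2, 0.3]
opening: 0.032
gripper_force: 0.0
```

```bash
python3 - <<'E'
from h import *
s=robot.sense();T=tool(s);print(s['joint_pos'],T[:3,3])
g=np.array([.4835,-.130])+.0195*np.array([np.cos(np.radians(12.7)),np.sin(np.radians(12.7))]);print(g)
for n in('side','top'):
    im=robot.snapshot(n);H=hsv(im);cv2.imwrite(f'pics/{n}7.png',im[:,:,::-1])
    m=(H[...,0]>=18)&(H[...,0]<=34)&(H[...,1]>120)&(H[...,2]>60);m[:,370:]=0
    for A,c,_ in blobs(m,20,300): print(n,A,c,cast(n,c,.16)[0],cast(n,c,.011)[0])
T=plan(T,np.array([.52,0,.28]),down(109.3),50)
plan(T,np.r_[g,.16],down(192.7),50)
E
```

```text
[-19.7581  49.7846  65.31    68.5484 123.4339 -32.7818] [0.6556 0.1308 0.2825]
[ 0.5025 -0.1257]
side 65 [216.5231 144.6615] [ 0.8727 -0.0782  0.16  ] [ 1.0439 -0.1976  0.011 ]
side 127 [220.5197 159.0866] [ 0.8247 -0.0486  0.16  ] [ 0.9845 -0.161   0.011 ]
side 55 [355.5636 256.9455] [ 0.4209 -0.0245  0.16  ] [ 0.4846 -0.1311  0.011 ]
side 150 [167.8267 293.9267] [0.6116 0.2563 0.16  ] [0.7206 0.2165 0.011 ]
top 43 [263.5349 139.4186] [0.764 0.061 0.16 ] [0.8103 0.073  0.011 ]
top 50 [270.02 156.38] [0.7232 0.0456 0.16  ] [0.7649 0.0558 0.011 ]
top 74 [178.527  203.6216] [0.6116 0.255  0.16  ] [0.6408 0.2886 0.011 ]
-0.001 -0.052 -0.024 0 -0.044 0 50; -0.005 -0.052 -0.023 0 -0.044 0 50; -0.008 -0.052 -0.023 0 -0.045 0 50; -0.011 -0.051 -0.021 0.001 -0.044 0 50; -0.014 -0.052 -0.019 0 -0.044 0 50
-0.016 -0.052 -0.017 0 -0.044 0 50; -0.019 -0.052 -0.015 0 -0.045 0.001 50; -0.021 -0.052 -0.012 0 -0.044 0 50; -0.022 -0.052 -0.009 0 -0.044 0 50; -0.023 -0.052 -0.006 0.001 -0.044 0 50
-0.024 -0.052 -0.003 0 -0.044 0 50
rows 11
-0.034 -0.017 0.036 0 0 -0.042 50; -0.032 -0.022 0.037 0 0 -0.042 50; -0.028 -0.026 0.036 0 0 -0.042 50; -0.025 -0.03 0.036 0 0 -0.043 50; -0.021 -0.032 0.037 0 0 -0.042 50
-0.016 -0.035 0.036 0 0 -0.042 50; -0.012 -0.037 0.037 0 0 -0.042 50; -0.006 -0.037 0.036 0 0 -0.042 50; -0.002 -0.039 0.036 0 0 -0.042 50; 0.004 -0.038 0.037 0 0 -0.042 50
0.008 -0.038 0.036 0 0 -0.042 50
rows 11
```

>>> carry_out(
  series="-0.001 -0.052 -0.024 0 -0.044 0 50; -0.005 -0.052 -0.023 0 -0.044 0 50; -0.008 -0.052 -0.023 0 -0.045 0 50; -0.011 -0.051 -0.021 0 -0.044 0 50; -0.014 -0.052 -0.019 0 -0.044 0 50",
)

```text
clock: 16.15
tool_pos: [0.592, 0.0712, 0.2744]
tool_rot: [-179.5, -47.8, 108.9]
wrist_force: [0.1, 1.4, -0.3]
opening: 0.0493
gripper_force: 0.0
```

>>> carry_out(
  series="-0.016 -0.052 -0.017 0 -0.044 0 50; -0.019 -0.052 -0.015 0 -0.045 0 50; -0.021 -0.052 -0.012 0 -0.044 0 50; -0.022 -0.052 -0.009 0 -0.044 0 50; -0.023 -0.052 -0.006 0 -0.044 0 50",
)

```text
clock: 16.65
tool_pos: [0.5302, 0.0121, 0.2744]
tool_rot: [-179.7, -8.0, 109.2]
wrist_force: [0.2, 0.1, 0.2]
opening: 0.0499
gripper_force: 0.0
```

>>> carry_out(
  series="-0.024 -0.052 -0.003 0 -0.044 0 50; -0.034 -0.017 0.036 0 0 -0.042 50; -0.032 -0.022 0.037 0 0 -0.042 50; -0.028 -0.026 0.036 0 0 -0.042 50; -0.025 -0.03 0.036 0 0 -0.043 50",
)

```text
clock: 17.15
tool_pos: [0.5108, -0.0446, 0.2292]
tool_rot: [-179.9, -0.6, 140.0]
wrist_force: [0.0, 0.5, -0.0]
opening: 0.0502
gripper_force: 0.0
```

>>> carry_out(
  series="-0.021 -0.032 0.037 0 0 -0.042 50; -0.016 -0.035 0.036 0 0 -0.042 50; -0.012 -0.037 0.037 0 0 -0.042 50; -0.006 -0.037 0.036 0 0 -0.042 50; -0.002 -0.039 0.036 0 0 -0.042 50",
)

```text
clock: 17.65
tool_pos: [0.5026, -0.1015, 0.1742]
tool_rot: [179.7, -0.5, 177.8]
wrist_force: [0.1, -0.1, -0.3]
opening: 0.0499
gripper_force: 0.0
```

>>> carry_out(
  series="0.004 -0.038 0.037 0 0 -0.042 50; 0.008 -0.038 0.036 0 0 -0.042 50; 0 0 0 0 0 0 50; 0 0 0 0 0 0 50; 0 0 0 0 0 0 50",
)

```text
clock: 18.15
tool_pos: [0.5008, -0.1234, 0.1546]
tool_rot: [179.6, -0.2, -167.5]
wrist_force: [0.5, 0.8, 0.9]
opening: 0.0502
gripper_force: 0.0
```

```bash
python3 - <<'E'
from h import *
s=robot.sense();im=robot.snapshot('wrist');print(s['joint_pos'],s['tool_pos'],s['tool_rot'])
cv2.imwrite('pics/w8.png',im[:,:,::-1]);H=hsv(im)
m=(H[...,0]>=18)&(H[...,0]<=34)&(H[...,1]>120)&(H[...,2]>80)
for A,c,_ in blobs(m,150):
    w=cast('wrist',c,.011,s)[0];print(A,c,w)
    if .4<w[0]<.52 and abs(w[1]+.13)<.04: print(tube_axis('wrist',im,c,c+[2,118],s))
E
```

```text
[ -22.7126    1.3964  107.3101    0.1587   71.6979 -125.2166] [ 0.5008 -0.1234  0.1546] [ 179.644    -0.2438 -167.5456]
500 [312.754 208.904] [ 0.4836 -0.1322  0.011 ]
(array([ 0.5036, -0.1269,  0.0095]), np.float64(13.814327231900844))
160 [444.3938 333.2812] [0.5749 0.0195 0.011 ]
```

```bash
python3 - <<'E'
from h import *
T=tool(robot.sense())
T=plan(T,np.array([.5025,-.127,.05]),down(193.5),50)
plan(T,np.array([.5025,-.127,.004]),down(193.5),50,.024)
E
```

```text
-0.001 -0.005 0.117 0.001 0 -0.002 50; -0.001 -0.005 0.116 0 -0.001 -0.002 50; -0.001 -0.004 0.117 0.001 0 -0.002 50
rows 3
0 0 0.077 0 0 0 50; 0 0 0.076 0 0 0 50
rows 2
```

>>> carry_out(
  series="-0.001 -0.005 0.117 0.001 0 -0.002 50; -0.001 -0.005 0.116 0 -0.001 -0.002 50; -0.001 -0.004 0.117 0.001 0 -0.002 50; 0 0 0.077 0 0 0 50; 0 0 0.076 0 0 0 50",
)

```text
clock: 18.7
tool_pos: [0.5022, -0.1268, 0.0029]
tool_rot: [-180.0, -0.0, -166.4]
wrist_force: [-0.1, 0.7, 0.6]
opening: 0.0499
gripper_force: 0.0
```

>>> carry_out(
  series="0 0 0 0 0 0 50; 0 0 0 0 0 0 5; 0 0 0 0 0 0 5; 0 0 0 0 0 0 5; 0 0 0 0 0 0 5",
)

```text
clock: 19.2
tool_pos: [0.5026, -0.1274, 0.0045]
tool_rot: [-179.9, 0.0, -166.3]
wrist_force: [0.8, -1.0, -0.2]
opening: 0.0259
gripper_force: 0.0
```

>>> carry_out(
  series="0 0 0 0 0 0 5; 0 0 0 0 0 0 5; 0 0 0 0 0 0 5; 0 0 0 0 0 0 5; 0 0 0 0 0 0 5",
)

```text
clock: 19.7
tool_pos: [0.5023, -0.1274, 0.004]
tool_rot: [-180.0, -0.0, -166.3]
wrist_force: [-0.7, 0.8, 4.0]
opening: 0.016
gripper_force: 30.0
```

```bash
python3 - <<'E'
from h import *
T=tool(robot.sense());print(T[:3,3])
T=plan(T,np.r_[T[:2,3],.2],down(193.5),5)
T=plan(T,np.array([.5,-.1,.28]),down(109.3),5)
plan(T,np.array([.54,.06,.28]),place()@Ro.from_rotvec([0,-np.radians(2),0]).as_matrix(),5)
E
```

```text
[ 0.5023 -0.1274  0.004 ]
0 0 -0.131 0 0 0 5; 0 0 -0.13 0 0 0 5; 0 0 -0.131 0 0 0.001 5; 0 0 -0.131 0 0 0 5; 0 0 -0.13 0 0 0 5
rows 5
-0.001 0.008 -0.024 0 0 0.043 5; 0 0.008 -0.025 0 0 0.042 5; 0.001 0.009 -0.024 0 0 0.043 5; 0.002 0.008 -0.024 0 0 0.042 5; 0.003 0.007 -0.024 0 0 0.043 5
0.004 0.008 -0.025 0 0 0.042 5; 0.005 0.006 -0.024 0 0 0.043 5; 0.006 0.006 -0.024 0 0 0.042 5; 0.007 0.005 -0.025 0 0 0.043 5; 0.007 0.004 -0.024 0 0 0.042 5
0.007 0.003 -0.024 0 0 0.043 5
rows 11
0.042 0.027 0 0 0.044 0 5; 0.041 0.028 0.006 0 0.045 0 5; 0.041 0.027 0.011 0 0.044 0 5; 0.038 0.028 0.017 0 0.045 0 5; 0.035 0.027 0.022 0 0.044 0 5
0.032 0.028 0.027 0 0.045 0 5; 0.028 0.027 0.031 0 0.044 0 5; 0.024 0.028 0.035 0 0.045 0 5; 0.018 0.027 0.037 0 0.044 0 5; 0.013 0.028 0.04 0 0.045 0 5
0.007 0.027 0.041 0 0.044 0 5
rows 11
```

>>> carry_out(
  series="0 0 -0.06 0 0 0 5; 0 0 -0.13 0 0 0 5; 0 0 -0.131 0 0 0 5; 0 0 -0.131 0 0 0 5; 0 0 -0.13 0 0 0 5",
)

```text
clock: 20.2
tool_pos: [0.5017, -0.1271, 0.1794]
tool_rot: [-180.0, -0.1, -166.3]
wrist_force: [1.2, -0.8, -1.0]
opening: 0.0159
gripper_force: 30.0
```

>>> carry_out(
  series="-0.001 0.008 -0.044 0 0 0.043 5; 0 0.008 -0.045 0 0 0.042 5; 0.001 0.009 -0.034 0 0 0.043 5; 0.002 0.008 -0.034 0 0 0.042 5; 0.003 0.007 -0.034 0 0 0.043 5",
)

```text
clock: 20.7
tool_pos: [0.5007, -0.1148, 0.2355]
tool_rot: [-180.0, -0.1, 155.0]
wrist_force: [0.6, 0.1, -1.3]
opening: 0.0161
gripper_force: 30.0
```

>>> carry_out(
  series="0.004 0.008 -0.025 0 0 0.042 5; 0.005 0.006 -0.024 0 0 0.043 5; 0.006 0.006 -0.024 0 0 0.042 5; 0.007 0.005 -0.025 0 0 0.043 5; 0.007 0.004 -0.024 0 0 0.042 5",
)

```text
clock: 21.2
tool_pos: [0.4996, -0.1023, 0.2719]
tool_rot: [-179.9, -0.0, 116.9]
wrist_force: [0.5, -0.7, -1.4]
opening: 0.0158
gripper_force: 30.0
```

>>> carry_out(
  series="0.007 0.003 -0.024 0 0 0.043 5; 0.042 0.027 0 0 0.044 0 5; 0.041 0.028 0.006 0 0.045 0 5; 0.041 0.027 0.011 0 0.044 0 5; 0.038 0.028 0.017 0 0.045 0 5",
)

```text
clock: 21.7
tool_pos: [0.5147, -0.0416, 0.2801]
tool_rot: [179.9, -32.3, 109.5]
wrist_force: [0.4, 0.3, -0.3]
opening: 0.0164
gripper_force: 30.0
```

>>> carry_out(
  series="0.035 0.027 0.022 0 0.044 0 5; 0.032 0.028 0.027 0 0.045 0 5; 0.028 0.027 0.031 0 0.044 0 5; 0.024 0.028 0.035 0 0.045 0 5; 0.018 0.027 0.037 0 0.044 0 5",
)

```text
clock: 22.2
tool_pos: [0.5326, 0.0306, 0.2792]
tool_rot: [-179.9, -72.3, 109.2]
wrist_force: [-0.2, 0.5, -0.4]
opening: 0.0157
gripper_force: 30.0
```

>>> carry_out(
  series="0.013 0.028 0.04 0 0.045 0 5; 0.007 0.027 0.041 0 0.044 0 5; 0 0 0 0 0 0 5; 0 0 0 0 0 0 5; 0 0 0 0 0 0 5",
)

```text
clock: 22.7
tool_pos: [0.5397, 0.0594, 0.2806]
tool_rot: [177.5, -87.7, 112.0]
wrist_force: [-0.5, 0.3, 1.0]
opening: 0.0158
gripper_force: 30.0
```

```bash
python3 - <<'E'
from h import *
s=robot.sense();T=tool(s);print(s['joint_pos'],T)
# well (-25,-34.5) relative to seated tube's well (-25,11.5); TCP at that seating was (.6089,.2604)
c,q=np.cos(np.radians(YAW)),np.sin(np.radians(YAW))
w=np.array([.6089,.2604])-.046*np.array([-q,c]);print('TCP over well',w)
plan(T,np.r_[w,.235],place()@Ro.from_rotvec([0,-np.radians(2.2),0]).as_matrix(),5)
E
```

```text
[-28.3575  39.6847  82.1708  57.6973 127.4192 -44.1704] [[-0.0149  0.943  -0.3325  0.5397]
 [ 0.0369  0.3328  0.9423  0.0594]
 [ 0.9992  0.0018 -0.0398  0.2806]
 [ 0.      0.      0.      1.    ]]
TCP over well [0.6241 0.217 ]
-0.027 0.088 0.082 0 0 0 5; -0.028 0.088 0.081 0 0 0 5; -0.027 0.088 0.082 0 0 0 5; -0.027 0.088 0.081 -0.001 0 0 5; -0.028 0.088 0.082 0 0 0.001 5
rows 5
```

>>> carry_out(
  series="-0.027 0.088 0.082 0 0 0 5; -0.028 0.088 0.081 0 0 0 5; -0.027 0.088 0.082 0 0 0 5; -0.027 0.088 0.081 -0.001 0 0 5; -0.028 0.088 0.082 0 0 0 5",
)

```text
clock: 23.2
tool_pos: [0.6252, 0.2184, 0.2365]
tool_rot: [173.4, -87.7, 115.8]
wrist_force: [0.5, -0.9, -1.0]
opening: 0.0164
gripper_force: 30.0
```

>>> carry_out(
  series="0 0 0 0 0 0 5; 0 0 0 0 0 0 5; 0 0 0 0 0 0 5; 0 0 0 0 0 0 5; 0 0 0 0 0 0 5",
)

```text
clock: 23.7
tool_pos: [0.624, 0.2167, 0.2347]
tool_rot: [179.4, -88.0, 109.8]
wrist_force: [-1.0, 0.3, -0.9]
opening: 0.0164
gripper_force: 30.0
```

```bash
python3 - <<'E'
from h import *
s=robot.sense();T=tool(s);print(T)
c,q=np.cos(np.radians(YAW)),np.sin(np.radians(YAW))
well=np.array([.6117,.2552])-.046*np.array([-q,c]);print('well in cam',well)
I={}
for n in('side','top'):
    im=I[n]=robot.snapshot(n);H=hsv(im)
    m=(H[...,0]>=18)&(H[...,0]<=34)&(H[...,1]>120)&(H[...,2]>60);m[:,300:]=0
    for A,e,_ in blobs(m,20,300): print(n,A,e,cast(n,e,.254)[0],cast(n,e,.16)[0])
plan(T,np.r_[.6241,.217,.195],place()@Ro.from_rotvec([0,-np.radians(2.2),0]).as_matrix(),5)
a=I['side'][240:330,140:240];cv2.imwrite('pics/v9.png',cv2.resize(a,None,fx=6,fy=6,interpolation=3)[:,:,::-1])
E
```

```text
[[-0.0121  0.9446 -0.3281  0.624 ]
 [ 0.0336  0.3283  0.944   0.2167]
 [ 0.9994  0.0004 -0.0357  0.2347]
 [ 0.      0.      0.      1.    ]]
well in cam [0.6269 0.2118]
side 45 [196.8444 197.6889] [0.6722 0.1224 0.254 ] [0.7639 0.0692 0.16  ]
side 29 [217.4138 207.2069] [0.627 0.114 0.254] [0.7107 0.0593 0.16  ]
side 33 [197.6667 210.9091] [0.6452 0.1426 0.254 ] [0.7321 0.093  0.16  ]
side 201 [171.2438 237.8657] [0.6282 0.2109 0.254 ] [0.7121 0.1733 0.16  ]
side 148 [167.7568 294.0405] [0.5426 0.2817 0.254 ] [0.6115 0.2565 0.16  ]
top 33 [226.3939 162.6667] [0.683  0.1331 0.254 ] [0.7082 0.1467 0.16  ]
top 48 [231.9375 178.4792] [0.648  0.1206 0.254 ] [0.6706 0.1332 0.16  ]
top 89 [189.5169 188.0562] [0.6271 0.2112 0.254 ] [0.6481 0.2307 0.16  ]
top 74 [178.527  203.6216] [0.5931 0.2337 0.254 ] [0.6116 0.255  0.16  ]
-0.132 0.001 0.006 0.001 -0.001 0 5
rows 1
```

View pics/v9.png

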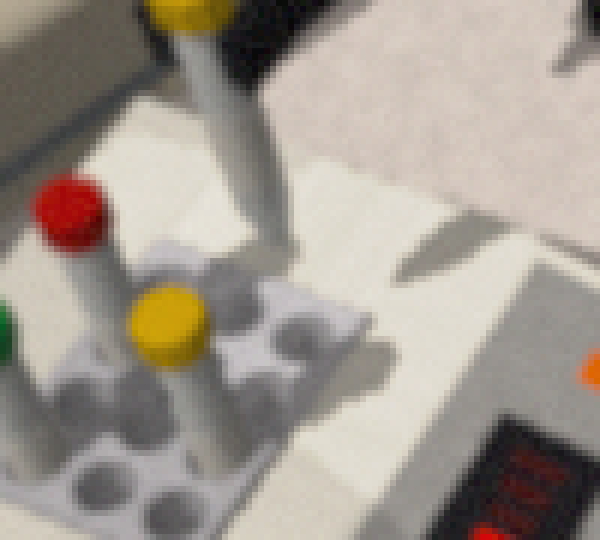

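The first tube stands seated in its well. The second hangs close to vertical above the front-row y = -34.5 well, at about (300,335), so I'm lowering it.

>>> carry_out(
  series="-0.066 0 0.003 0 0 0 5; -0.066 0 0.003 0 0 0 5; 0 0 0 0 0 0 5; 0 0 0 0 0 0 5; 0 0 0 0 0 0 5",
)

```text
clock: 24.3
tool_pos: [0.6239, 0.2181, 0.1954]
tool_rot: [178.6, -88.0, 110.6]
wrist_force: [-0.9, 0.5, -0.3]
opening: 0.0166
gripper_force: 30.0
```

>>> carry_out(
  series="-0.02 0 0.001 0 0 0 5; -0.02 0 0.001 0 0 0 5; -0.02 0 0.001 0 0 0 5; 0 0 0 0 0 0 5; 0 0 0 0 0 0 5",
)

```text
clock: 24.8
tool_pos: [0.6232, 0.2186, 0.176]
tool_rot: [-178.1, -88.0, 107.4]
wrist_force: [0.4, -0.2, 0.0]
opening: 0.016
gripper_force: 30.0
```

>>> carry_out(
  series="-0.02 0 0.001 0 0 0 5; 0 0 0 0 0 0 5; -0.01 0 0 0 0 0 5; 0 0 0 0 0 0 5; 0 0 0 0 0 0 5",
)

```text
clock: 25.3
tool_pos: [0.6233, 0.2186, 0.1672]
tool_rot: [-178.9, -88.0, 108.1]
wrist_force: [-0.0, -0.1, -1.0]
opening: 0.0162
gripper_force: 30.0
```

>>> carry_out(
  series="0 0 -0.005 0 0 0 5; -0.013 0 0 0 0 0 5; 0 0 0 0 0 0 5; -0.013 0 0.001 0 0 0 5; 0 0 0 0 0 0 5",
)

```text
clock: 25.8
tool_pos: [0.6236, 0.2173, 0.1588]
tool_rot: [-177.5, -88.0, 106.7]
wrist_force: [1.0, 0.6, -1.6]
opening: 0.016
gripper_force: 30.0
```

>>> carry_out(
  series="-0.013 0 0 0 0 0 5; 0 0 0 0 0 0 5; -0.01 0 0 0 0 0 5; 0 0 0 0 0 0 5; 0 0 0 0 0 0 5",
)

```text
clock: 26.3
tool_pos: [0.6238, 0.217, 0.1524]
tool_rot: [-178.4, -88.0, 107.7]
wrist_force: [-1.4, 0.2, -0.6]
opening: 0.0159
gripper_force: 30.0
```

>>> carry_out(
  series="-0.013 0 0 0 0 0 5; 0 0 0 0 0 0 5; -0.013 0 0 0 0 0 5; 0 0 0 0 0 0 5; 0 0 0 0 0 0 5",
)

```text
clock: 26.8
tool_pos: [0.6239, 0.2167, 0.1444]
tool_rot: [-178.1, -88.0, 107.4]
wrist_force: [-0.6, 0.0, -1.5]
opening: 0.0157
gripper_force: 30.0
```

>>> carry_out(
  series="-0.01 0 0 0 0 0 5; 0 0 0 0 0 0 5; -0.007 0 0 0 0 0 5; 0 0 0 0 0 0 5; 0 0 0 0 0 0 5",
)

```text
clock: 27.3
tool_pos: [0.6241, 0.2165, 0.1396]
tool_rot: [-178.7, -88.0, 108.0]
wrist_force: [-0.3, 1.9, 0.5]
opening: 0.0161
gripper_force: 30.0
```

>>> carry_out(
  series="-0.004 0 0 0 0 0 5; 0 0 0 0 0 0 5; -0.003 0 0 0 0 0 5; 0 0 0 0 0 0 5; 0 0 0 0 0 0 5",
)

```text
clock: 27.8
tool_pos: [0.6241, 0.2165, 0.1377]
tool_rot: [-179.3, -88.0, 108.5]
wrist_force: [-0.2, 2.5, 1.6]
opening: 0.0163
gripper_force: 30.0
```

>>> carry_out(
  series="-0.003 0 0 0 0 0 5; 0 0 0 0 0 0 5; -0.003 0 0 0 0 0 5; 0 0 0 0 0 0 5; 0 0 0 0 0 0 5",
)

```text
clock: 28.3
tool_pos: [0.6242, 0.2164, 0.1376]
tool_rot: [177.4, -88.1, 111.9]
wrist_force: [-1.9, 3.0, 7.4]
opening: 0.0161
gripper_force: 30.0
```

>>> carry_out(
  series="-0.003 0 0 0 0 0 5; 0 0 0 0 0 0 5; 0 0 0 0 0 0 5; 0 0 0 0 0 0 5; 0 0 0 0 0 0 5",
)

```text
clock: 28.8
tool_pos: [0.6243, 0.2163, 0.1376]
tool_rot: [175.6, -88.2, 113.8]
wrist_force: [-3.0, 3.1, 10.6]
opening: 0.0161
gripper_force: 30.0
```

```bash
python3 - <<'E'
from h import *
P={}
for n in('side','top'):
    im=robot.snapshot(n);H=hsv(im);c=robot.get_calibration(n);M=np.linalg.inv(c['world_from_camera'])
    m=(H[...,0]>=18)&(H[...,0]<=34)&(H[...,1]>120)&(H[...,2]>60);m[:,300:]=0
    for A,e,_ in blobs(m,50,300):
        w=cast(n,e,.16)[0]
        if abs(w[0]-.62)<.03 and .19<w[1]<.27: P.setdefault('a' if w[1]>.235 else 'b',[]).append(e);print(n,A,e,w)
C=[robot.get_calibration(n) for n in('side','top')]
Pm=[c['camera_matrix']@np.linalg.inv(c['world_from_camera'])[:3] for c in C]
for k,v in P.items():
    X=cv2.triangulatePoints(Pm[0],Pm[1],v[0],v[1]);print(k,(X[:3]/X[3]).ravel())
E
```

```text
side 154 [183.5649 273.961 ] [0.6258 0.2116 0.16  ]
side 151 [167.8411 293.8675] [0.6116 0.2562 0.16  ]
top 71 [198.4225 196.831 ] [0.6274 0.2097 0.16  ]
top 74 [178.527  203.6216] [0.6116 0.255  0.16  ]
b [0.6282 0.2104 0.1566]
a [0.6121 0.2555 0.1586]
```

Both caps triangulate to the same height, so the second tube is on the bottom too. Releasing.

>>> carry_out(
  series="0.004 0 0 0 0 0 5; 0 0 0 0 0 0 32; 0 0 0 0 0 0 32; 0 0 0 0 0 0 32; 0 0 0 0 0 0 32",
)

```text
clock: 29.4
tool_pos: [0.6241, 0.2162, 0.1357]
tool_rot: [-178.1, -88.0, 107.3]
wrist_force: [-0.5, -0.5, -0.5]
opening: 0.0311
gripper_force: 0.0
```

>>> carry_out(
  series="0 0 0 0 0 0 32; 0 0 -0.05 0 0 0 32; 0 0 -0.1 0 0 0 32; 0 0 -0.13 0 0 0 32; 0 0 -0.13 0 0 0 32",
)

```text
clock: 29.9
tool_pos: [0.6646, 0.0989, 0.1414]
tool_rot: [-179.1, -88.0, 108.4]
wrist_force: [-0.6, -0.2, 1.7]
opening: 0.032
gripper_force: 0.0
```

>>> carry_out(
  series="0.1 0 -0.06 0 0 0 0; 0.13 0 0 0 0 0 0; 0.13 0 0 0 0 0 0; 0.1 0 0 0 0 0 0; 0 0 0 0 0 0 0",
)

```text
clock: 30.4
tool_pos: [0.6703, 0.0863, 0.2848]
tool_rot: [169.0, -87.6, 120.2]
wrist_force: [-0.2, 0.3, 1.5]
opening: 0.0032
gripper_force: 0.0
```

```bash
python3 - <<'E'
from h import *
s=robot.sense();T=tool(s);print(s['joint_pos'],T[:3,3],s['opening'])
K=[]
for n in('side','top'):
    im=robot.snapshot(n);H=hsv(im)
    for nm,lo,hi,z in(('y',18,34,.16),('g',45,85,.072)):
        m=(H[...,0]>=lo)&(H[...,0]<=hi)&(H[...,1]>100)&(H[...,2]>40);m[:,300:]=0
        for A,e,_ in blobs(m,50,300): print(n,nm,A,e,cast(n,e,z)[0])
# panel normal tilt 12.5 deg towards the front (-heater x)
c,q=np.cos(np.radians(YAW)),np.sin(np.radians(YAW));hx=np.array([c,q,0])
z=-(np.cos(np.radians(12.5))*np.array([0,0,1])-np.sin(np.radians(12.5))*hx)
y=np.array([-q,c,0]);x=np.cross(y,z);Rk=np.c_[x,y,z];print(Rk)
# tool x towards rear or front?
y2=-y;Rk2=np.c_[np.cross(y2,z),y2,z];print(Rk2)
for n,R in(('A',Rk),('B',Rk2)): print(n,Ro.from_matrix(R).as_euler('xyz',degrees=True))
E
```

```text
[-22.3522  53.1096  59.5717  68.6012 126.5927 -31.1614] [0.6703 0.0863 0.2848] 0.003150006744210557
side y 127 [183.1024 274.3228] [0.6258 0.2127 0.16  ]
side y 164 [167.7866 294.1098] [0.6113 0.2566 0.16  ]
side g 126 [135.373  294.8571] [0.7211 0.276  0.072 ]
side g 94 [263.9255 318.1489] [0.4969 0.1467 0.072 ]
top y 74 [293.0811 154.4189] [ 0.7278 -0.0081  0.16  ]
top y 79 [198.0253 197.3671] [0.6262 0.2105 0.16  ]
top y 82 [178.8902 203.878 ] [0.611  0.2541 0.16  ]
top g 60 [162.85   186.7167] [0.6712 0.3146 0.072 ]
top g 61 [230.8689 257.3443] [0.4964 0.1444 0.072 ]
[[-0.9213 -0.3308  0.2043]
 [-0.323   0.9437  0.0716]
 [-0.2164  0.     -0.9763]]
[[ 0.9213  0.3308  0.2043]
 [ 0.323  -0.9437  0.0716]
 [ 0.2164 -0.     -0.9763]]
A [ 180.     12.5  -160.68]
B [180.   -12.5   19.32]
```

```bash
python3 - <<'E'
from h import *
s=robot.sense();T=tool(s)
c,q=np.cos(np.radians(YAW)),np.sin(np.radians(YAW));hx=np.array([c,q,0]);a=np.radians(12.5)
z=np.sin(a)*hx-np.cos(a)*np.array([0,0,1]);y=np.cos(a)*hx+np.sin(a)*np.array([0,0,1]);R=np.c_[np.cross(y,z),y,z]
k=np.array([.4967,.1455,.072]);np.savez('key.npz',R=R,k=k)
T=plan(T,np.array([.56,.06,.29]),down(109.3),0)
plan(T,k-.05*z,R,0)
E
```

```text
0.003 -0.034 0.003 0 -0.044 0 0; 0.004 -0.034 0.003 0 -0.045 0 0; 0.004 -0.034 0.002 0 -0.044 0 0; 0.004 -0.034 0.001 0 -0.045 0 0; 0.004 -0.034 0.001 0 -0.044 0 0
0.005 -0.034 0 0 -0.044 0 0; 0.004 -0.034 0 0 -0.045 0 0; 0.005 -0.034 -0.001 0 -0.044 0 0; 0.004 -0.034 -0.002 0 -0.044 0 0; 0.004 -0.034 -0.002 0 -0.045 0 0
0.004 -0.034 -0.002 0 -0.044 0 0
rows 11
0.068 -0.028 0.113 -0.014 0 0 0; 0.067 -0.034 0.111 -0.014 0 0 0; 0.068 -0.038 0.11 -0.014 0 0 0; 0.067 -0.043 0.108 -0.013 0 0 0; 0.068 -0.047 0.106 -0.014 0 -0.001 0
rows 5
```

>>> carry_out(
  series="0.003 -0.034 0.003 0 -0.044 0 0; 0.004 -0.034 0.003 0 -0.045 0 0; 0.004 -0.034 0.002 0 -0.044 0 0; 0.004 -0.034 0.001 0 -0.045 0 0; 0.004 -0.034 0.001 0 -0.044 0 0",
)

```text
clock: 31.0
tool_pos: [0.6189, 0.074, 0.2819]
tool_rot: [-179.8, -47.8, 109.0]
wrist_force: [0.4, 1.5, 0.2]
opening: 0.0005
gripper_force: 0.0
```

>>> carry_out(
  series="0.005 -0.034 0 0 -0.044 0 0; 0.004 -0.034 0 0 -0.045 0 0; 0.005 -0.034 -0.001 0 -0.044 0 0; 0.004 -0.034 -0.002 0 -0.044 0 0; 0.004 -0.034 -0.002 0 -0.045 0 0",
)

```text
clock: 31.5
tool_pos: [0.5693, 0.0622, 0.2877]
tool_rot: [-179.9, -7.8, 109.2]
wrist_force: [0.7, 0.7, -0.9]
opening: 0.0004
gripper_force: 0.0
```

>>> carry_out(
  series="0.004 -0.034 -0.002 0 -0.044 0 0; 0.068 -0.028 0.113 -0.014 0 0 0; 0.067 -0.034 0.111 -0.014 0 0 0; 0.068 -0.038 0.11 -0.014 0 0 0; 0.067 -0.043 0.108 -0.013 0 0 0",
)

```text
clock: 32.0
tool_pos: [0.4988, 0.1267, 0.1513]
tool_rot: [170.2, -0.2, 109.3]
wrist_force: [0.6, -0.3, 0.1]
opening: 0.0008
gripper_force: 0.0
```

>>> carry_out(
  series="0.068 -0.047 0.106 -0.014 0 0 0; 0 0 0 0 0 0 0; 0 0 0 0 0 0 0; 0 0 0 0 0 0 0; 0 0 0 0 0 0 0",
)

```text
clock: 32.5
tool_pos: [0.4882, 0.1427, 0.1226]
tool_rot: [167.4, -0.1, 109.2]
wrist_force: [-0.7, -0.8, -0.3]
opening: 0.0003
gripper_force: 0.0
```

```bash
python3 - <<'E'
from h import *
s=robot.sense();T=tool(s);d=np.load('key.npz');k=d['k'];R=d['R'];print(T,s['joint_pos'])
for n in('side','top'):
    im=robot.snapshot(n);H=hsv(im)
    m=(H[...,0]>=18)&(H[...,0]<=34)&(H[...,1]>100)&(H[...,2]>60);m[:,300:]=0
    for A,e,_ in blobs(m,50,300): print(n,A,e,cast(n,e,.16)[0])
T=plan(T,k-.012*R[:,2],R,0,.03);plan(T,k+.001*R[:,2],R,0,.004)
E
```

```text
[[-0.329   0.9218  0.2048  0.4882]
 [ 0.9443  0.3208  0.0732  0.1427]
 [ 0.0018  0.2175 -0.9761  0.1226]
 [ 0.      0.      0.      1.    ]] [  5.2871  -7.947  120.8803   3.7842  54.9455 -15.7573]
side 126 [183.0159 274.2222] [0.626  0.2126 0.16  ]
side 118 [271.0085 288.0932] [0.4883 0.13   0.16  ]
side 165 [167.7939 294.0667] [0.6114 0.2565 0.16  ]
top 72 [197.7917 197.0556] [0.6269 0.2111 0.16  ]
top 70 [178.4143 203.6714] [0.6115 0.2552 0.16  ]
0 -0.004 0.066 0 0 0 0; -0.001 -0.004 0.065 0 0 -0.001 0
rows 2
0 0 0.011 0 0 0 0; 0 0 0.011 0 0 0 0; 0 0 0.011 0 0 0 0; 0 0 0.01 0 0 0 0
rows 4
```

>>> carry_out(
  series="0 -0.004 0.066 0 0 0 0; 0 -0.004 0.065 0 0 0 0; 0 0 0.011 0 0 0 0; 0 0 0.011 0 0 0 0; 0 0 0 0 0 0 0",
)

```text
clock: 33.1
tool_pos: [0.4934, 0.1456, 0.0758]
tool_rot: [167.6, -0.2, 109.2]
wrist_force: [0.2, -0.5, 0.1]
opening: 0.0004
gripper_force: 0.0
```

>>> carry_out(
  series="0 0 0.007 0 0 0 0; 0 0 0 0 0 0 0; 0 0 0.007 0 0 0 0; 0 0 0 0 0 0 0; 0 0 0 0 0 0 0",
)

```text
clock: 33.6
tool_pos: [0.4942, 0.1461, 0.0717]
tool_rot: [167.6, -0.1, 109.3]
wrist_force: [-0.8, -0.2, 2.8]
opening: 0.0004
gripper_force: 1.4
```

>>> carry_out(
  series="0 0 0.007 0 0 0 0; 0 0 0 0 0 0 0; 0 0 0.004 0 0 0 0; 0 0 0 0 0 0 0; 0 0 0 0 0 0 0",
)

```text
clock: 34.1
tool_pos: [0.4948, 0.1463, 0.0694]
tool_rot: [167.6, -0.1, 109.3]
wrist_force: [-8.3, -2.2, 16.2]
opening: 0.0006
gripper_force: 8.9
```

>>> carry_out(
  series="0 0 0.003 0 0 0 0; 0 0 0 0 0 0 0; 0 0 0 0 0 0 0; 0 0 0 0 0 0 0; 0 0 0 0 0 0 0",
)

```text
clock: 34.6
tool_pos: [0.4949, 0.1463, 0.0692]
tool_rot: [167.6, -0.1, 109.3]
wrist_force: [-14.0, -4.0, 24.3]
opening: 0.0004
gripper_force: 13.7
```

>>> carry_out(
  series="0 0 -0.01 0 0 0 0; 0 0 -0.03 0 0 0 0; 0 0 -0.1 0 0 0 0; 0 0 -0.13 0 0 0 0; 0 0 -0.13 0 0 0 0",
)

```text
clock: 35.1
tool_pos: [0.4689, 0.1373, 0.1845]
tool_rot: [167.8, -0.2, 109.3]
wrist_force: [0.5, -0.4, 0.0]
opening: 0.0007
gripper_force: 0.0
```

>>> carry_out(
  series="0 0 -0.1 0 0 0 0; 0 0 0 0 0 0 0; 0 0 0 0 0 0 0; 0 0 0 0 0 0 0; 0 0 0 0 0 0 0",
)

```text
clock: 35.6
tool_pos: [0.4633, 0.1353, 0.2115]
tool_rot: [167.8, -0.2, 109.3]
wrist_force: [-0.7, 0.8, 0.5]
opening: 0.0009
gripper_force: 0.0
```

```bash
python3 - <<'E'
from h import *
s=robot.sense();print(s['clock'],s['tool_pos'],s['wrist_force'])
for n in('side','top'):
    im=robot.snapshot(n);H=hsv(im)
    for nm,lo,hi,z in(('y',18,34,.16),('g',45,85,.072)):
        m=(H[...,0]>=lo)&(H[...,0]<=hi)&(H[...,1]>100)&(H[...,2]>40);m[:,300:]=0
        for A,e,_ in blobs(m,50,300): print(n,nm,A,e,cast(n,e,z)[0])
E
```

```text
35.6 [0.4633 0.1353 0.2115] [-0.6608  0.753   0.5116]
side y 50 [269.22 223.82] [0.5994 0.0221 0.16  ]
side y 137 [278.8102 255.3942] [0.5293 0.0677 0.16  ]
side y 125 [182.96  274.408] [0.6258 0.213  0.16  ]
side y 165 [167.7939 294.0667] [0.6114 0.2565 0.16  ]
side g 121 [135.438  294.9504] [0.7209 0.276  0.072 ]
side g 96 [263.8958 318.2292] [0.4969 0.1469 0.072 ]
top y 75 [197.8933 197.16  ] [0.6267 0.2109 0.16  ]
top y 78 [178.6923 203.6667] [0.6115 0.2546 0.16  ]
top g 54 [162.6296 186.5   ] [0.6718 0.3152 0.072 ]
```

The tubes are still seated and the key is back at its original position, so I'm handing in.

```bash
python3 -c "
from plant import robot
print(robot.sign_off())"
```

```text
the job is handed in; nothing more can be done
None
```

Both yellow-capped tubes stand cap-up in front-row wells, the green start key was pressed to its stop and came back up, and the job was handed in at about 36 s; no verdict came back.

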